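# Set the bag coder to 7 and close its lid

## Task

Set the bread-bag coder for the next batch: roll its knurled number wheel by the edge until the 7 is clicked in, square in the window. Then press the knee of the lid's locked folding stay to break it, and lower the lid gently until it is fully shut, leaving the loaves, scraper and ink jar where they are.

Things in the scene. Friction and masses are not known exactly. Their poses are not given: they have to be found in the camera images.
- coder: bench-top bread-bag coder: fixed stainless box 220 (x) x 200 (y) x 142 mm high, origin at the centre of its underside, z up; millimetres below are in its frame. Walls 3 mm, open rim at z 142, deck sheet inside at z 110. Lid hinged on the +y rim, standing open over the box; folding stay outside the -x end wall. Dark ink roller on the deck, x -78 to 58, y 39 to 69, to z 137; feed table 60 mm out at -y, z 60
- wheel (a joint): number wheel, value in rad: digit n is square in the window at n x 0.6283 (7 at 4.398); grows as the top of the rim is drawn toward the coder's -x. Knurled flange and digit drum turn as one about a line parallel to y. Click stop: a spring pulls it to the nearest digit and resists with up to 3 N at the rim, so a finger pressed on lightly slips; about 10 N grips. One digit is 33 mm of rim. Stops just beyond 0 and 9
- wheel_top (a point): highest point of the knurled flange, fixed on the coder at (-10, -20, 120); the wheel's axis is 52 mm below it, along y. Flange radius 52, width 16 (y -28 to -12), 40 ribs 1.5 mm proud. It stands 10 mm out of a slot in the deck, bare from x -41 to 21; its top moves along the coder's x. Fixed axes as the coder's
- window (a point): centre of the 23 x 26 mm window in the deck, black frame, at (-10, -45, 110), just beside the flange; under it the white drum (radius 40) shows one black digit, 16 mm high, seen from above, upright for an eye at the -x side
- lid (a joint): lid, value in rad: 0 open at 80 degrees on its locked stay, growing as it is lowered, 1.396 fully shut on the rim. A 4 mm steel sheet 224 (x) x 198 mm, 0.5 kg. The hinge is stiff: the lid stays where it is left, and lowering takes 1 to 7 N at its free edge. With the stay locked it cannot be lowered
- lid_edge (a point): middle of the lid's free edge, on the outer face (turned to +y when open, up when shut), 200 mm from the hinge line; a 100 mm wide finger lip runs on 9 mm beyond it. Open, it is about 340 mm above the table
- lid_hinge (a point): middle of the hinge line, fixed at (0, 100, 142), parallel to the coder's x. The lid's outer face lies 5 mm off this line
- knee_pad (a point): centre of the thumb pad on the knee of the folding stay: a dark round stub 26 mm in diameter, 30 mm long along x, in front of the -x end; locked, at (-142, 10, 185). It rides on the lower link, on an 80 mm circle about point stay_pivot, so going down it also goes toward +y. Locked, the knee is bent 11 mm upward past straight; a press of 3 to 8 N takes it down; broken from 20 mm of travel
- stay_pivot (a point): fixed lower pivot of the stay, at (-122, -50, 132), axis parallel to x. Two 80 mm links, 14 mm wide: pivot to knee, knee to the lid (80 mm from the hinge)
- knee (a joint): bend of the stay's knee, rad: 0 locked on its stop, 0.28 straight, more once broken, about 2.5 with the lid shut
- loaf_a: bystander: baton loaf 210 x 86 x 74 mm, origin at the centre of its underside, x along it
- loaf_b: bystander: baton loaf 200 x 82 x 70 mm, origin at the centre of its underside, x along it
- scraper: bystander: dough scraper lying flat, steel blade 75 x 120 mm with a wooden grip, origin under it near the grip, 20 mm high
- ink_jar: bystander: upright jar 64 mm in diameter, 85 mm high, origin at the centre of its underside

How it is judged (in metres and radians):
On the way, in this order (a step that is already met when the one before it is completed fails the run):
1. the 7 stands square in the window while the lid is still up on its locked stay (value of joint wheel between 4.278 and 4.518 rad and value of joint knee below 0.2 rad and value of joint lid below 0.1 rad), for 0.3 s.
2. the knee of the stay is pressed through straight and stays broken (value of joint wheel between 4.278 and 4.518 rad and value of joint knee above 0.42 rad), for 0.2 s.
At the end, for the whole second after the job is handed in: The wheel stands at the 7 within 0.12 rad (a fifth of a digit), at rest; the lid is shut to within 0.036 rad (7 mm at its free edge), at rest; loaves, scraper and jar are within 20 mm of where they stood (value of joint wheel between 4.278 and 4.518 rad and value of joint lid above 1.36 rad and velocity of joint lid below 0.05 rad/s and velocity of joint wheel between -0.1 and 0.1 rad/s and distance of each of loaf_a, loaf_b, scraper, ink_jar from where it was at the start of the episode below 0.02 m); the robot touches nothing.
It fails at once if the lid is slammed: lowered faster than 2 rad/s (0.4 m/s at its edge) (velocity of joint lid above 2 rad/s).
It fails at once if a loaf is pushed more than 20 mm (distance of loaf_a from where it was at the start of the episode above 0.02 m).
It fails at once if a loaf is pushed more than 20 mm (distance of loaf_b from where it was at the start of the episode above 0.02 m).
It fails at once if the scraper is pushed more than 20 mm (distance of scraper from where it was at the start of the episode above 0.02 m).
It fails at once if the ink jar is pushed more than 20 mm (distance of ink_jar from where it was at the start of the episode above 0.02 m).
It also fails if it takes over 67 s, if anything falls off the work surface, if the arm or the gripper's body presses on something with over 40 N, if the wrist force passes 120 N, or if a joint passes its speed limit or range.

## Robot

A 6-joint arm with a two-finger parallel gripper is mounted at the origin on the work surface. World frame = base frame: x ahead of the robot, y to its left, z up, the work surface at z = 0. Lengths are in m, angles in degrees, forces in N, time in s.
With the tool pointing down it reaches from about 0.4 to 0.825 m from the base axis. Payload 7 kg.
Tool frame: the origin (TCP) lies on the centre line of the jaws, within the pads' length; the fingertips stand 14 mm ahead of it and the grasp point (between the pads) lies 5 mm behind it; z points along the fingers, x is the direction in which the jaws open and shut, and the axes are right-handed (so a half turn about z gives the same grasp; the last joint's range is limited). The gripper opens to 88 mm and grips with 3 to 60 N. Pads are 19 mm wide; open, the fingers measure 130 mm over their backs; the gripper's body (78 mm by 193 mm) begins 47 mm behind the grasp point.
Start: joints at [88.356, 20.546, 0.682, 0, -70.136, -16.507], TCP at [0.21, 0.641, 0.241] pointing down, gripper open.
Joint ranges: [-176.03, 176.03], [-82.01, 121.73], [-58.28, 71.71], [-173.87, 95.51], [-174.79, -0.11], [-173.66, 173.66]. Speed limits (degrees/s): [136.94, 136.94, 172.46, 180, 180, 180].

## Interface

Orientations are given as [roll, pitch, yaw] about the fixed x, y, z axes, in that order (R = Rz(yaw) Ry(pitch) Rx(roll)).
In Python, from plant import * gives the robot as it stands.
- The arm moves only by the shell command python3 -m handwheel 'ROWS' [OPENING]. ROWS is JSON, a list of rows, each a list of 2 entries, a list of its own where there are three numbers: the shift along the tool's x, y, z each as a share of 0.2 m, from -1 to 1, then the turn, a rotation vector about the tool's x, y, z each as a share of 360 degrees, from -1 to 1. In form: [[[tx, ty, tz], [ax, ay, az]], ...]. A call has 1 to 5 rows; each row is the pose to reach, as a shift and turn from the pose commanded when the call began, along the tool's axes at that moment, turning the shorter way round; what a row does not reach only later rows make up. A row lasts 1/12 s, in which the tool goes at most 41.7 mm and 7.16 degrees, less where a joint would pass 70% of its speed; a pose out of reach is approached as far as the arm can. A call with a number of a shift or a turn outside -1 to 1 is refused whole. A call with a gripper value outside its range is refused whole. OPENING is the closure, from -1 (fully open) to 1 (shut), set as the call begins (- or left out, the last holds). The fingers move at their own pace and stop on an object; the grip force is fixed at half the most. Time passes only in rows, so rows that repeat a pose let the fingers close. It gives the time, the measured TCP pose, the force and the opening at its end, in the units of the state.
- get_obs(): the state, without advancing time (a new reading comes with each control period).
- snapshot(name): name is "side" or "top"; returns a dict with "color" (420x560x3 uint8, red, green, blue), "z_map" (420x560 float32, m along the optical axis (not along the pixel's ray), 0 where there is no reading), "intrinsics" (3x3 intrinsics, pixels), "rvec" (rotation vector, rad) and "tvec" (3), from world to camera coordinates, as OpenCV has them. Camera axes: x right, y down, z forward; pixel columns grow to the right and rows downward; lengths in m; the calibration is good to about 2 mm. A picture is of the moment at which its call begins.
- close_job(): hands the job in, once; it reports no verdict.
The state is a dict: "clock": time; "joint_pos": joint angles; "qvel": joint speeds; "tau": joint torques, N m; "tool_pos": TCP position; "orientation": TCP orientation; "force": force on the tool from outside, world axes, zero at the start; "moment": the same for the moment, N m; "opening": finger opening in m.
Only numpy, scipy, OpenCV 4.12 (cv2) and the standard library are available. Lean on these libraries where they do the work, as an engineer would, in place of code of your own. Each camera call takes 0.05 s, during which the arm holds its last target. There are 200 camera calls.

## Working session

There is one attempt and no reset: what is moved stays moved. The work goes in short steps, Python scripts to look and compute and a shell command to move; the robot and the scene stay as the last step left them, time stands still between calls to the robot, and variables do not carry over. Pictures are saved under pics/ and viewed, about 8 in all and at most 12, crops included, and the job is handed in when it is done.

```bash
ls; mkdir -p pics; cat > h.py <<'E'
from plant import *
import numpy as np, cv2
from scipy.spatial.transform import Rotation as R
def snap(n):
    s=snapshot(n); s['R']=cv2.Rodrigues(np.array(s['rvec'],float))[0]; s['t']=np.array(s['tvec'],float).ravel(); s['K']=np.array(s['intrinsics'],float); return s
def cloud(s):
    z=s['z_map'].astype(float); v,u=np.mgrid[:z.shape[0],:z.shape[1]]
    K=s['K']; P=np.stack([(u-K[0,2])/K[0,0]*z,(v-K[1,2])/K[1,1]*z,z],-1)
    W=(P-s['t'])@s['R']; W[z<=0]=np.nan; return W
def save(s,f,crop=None,k=1):
    im=s['color'][...,::-1]
    if crop: a,b,c,d=crop; im=im[b:d,a:c]
    cv2.imwrite('pics/'+f,cv2.resize(im,None,fx=k,fy=k,interpolation=cv2.INTER_CUBIC))
def proj(s,p): return cv2.projectPoints(np.array(p,float).reshape(-1,3),np.array(s['rvec'],float),s['t'],s['K'],None)[0].reshape(-1,2)
E
python3 - <<'E'
from h import *
print(get_obs())
for n in('top','side'):
    s=snap(n); save(s,n+'0.png'); np.savez('/tmp/'+n+'0.npz',W=cloud(s),c=s['color'])
    print(n,-s['R'].T@s['t'],s['R'][2],s['K'][0,0])
E
```

```text
pics
{'clock': 0.0, 'joint_pos': array([ 8.83573078e+01,  2.05912570e+01,  6.32737989e-01, -2.01805659e-02,
       -7.01338009e+01, -1.65066523e+01]), 'qvel': array([-0.03424551, -0.12194753, -0.02793627,  0.01375982,  0.02729928,
        0.0209735 ]), 'tau': array([ 7.31876244e-04, -5.82722676e+01,  2.93048984e+01,  6.99690118e+00,
        7.00510878e-03, -1.74358020e-04]), 'tool_pos': array([0.21014004, 0.640968  , 0.2396166 ]), 'orientation': array([-1.79991956e+02, -9.39056179e-02, -1.08156224e+02]), 'force': array([ 0.67473013,  1.10377162, -1.20013738]), 'moment': array([-0.01001288,  0.03139416, -0.0307041 ]), 'opening': 0.08768098016722367}
top [ 0.33110936 -0.01227631  1.51727033] [ 0.11460113 -0.00227833 -0.99340897] 407.88380908595997
side [-0.05484524 -0.88592293  1.2214491 ] [ 0.36974521  0.60653054 -0.7038531 ] 449.75220972245336
```

View pics/top0.png

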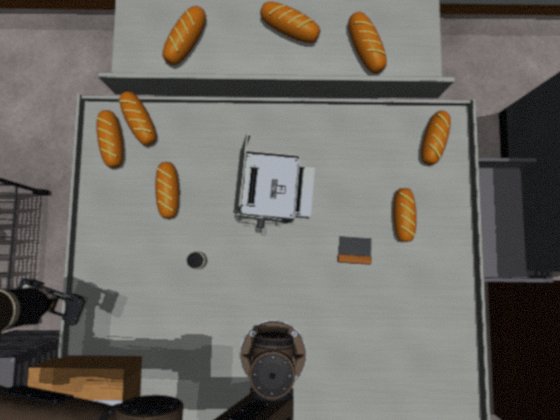

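View pics/side0.png

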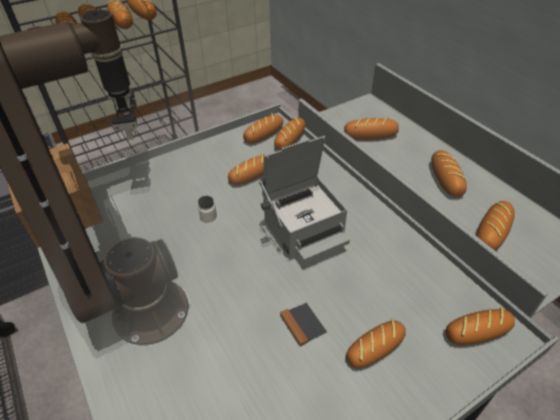

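```bash
python3 - <<'E'
from h import *
for n,c in(('top',(225,125,325,240)),('side',(245,130,365,260))):
    d=np.load(f'/tmp/{n}0.npz'); W=d['W']; 
    im=d['c'][c[1]:c[3],c[0]:c[2],::-1]; cv2.imwrite(f'pics/{n}1.png',cv2.resize(im,None,fx=5 if n=='top' else 4.5,fy=5 if n=='top' else 4.5,interpolation=cv2.INTER_CUBIC))
W=np.load('/tmp/top0.npz')['W']
w=W[125:240,225:325]
for lo,hi in((.1,.116),(.13,.148),(.05,.068)):
    m=(w[...,2]>lo)&(w[...,2]<hi); p=w[m][:,:2].astype(np.float32)
    print(lo,m.sum(),np.median(w[m][:,2]),cv2.minAreaRect(p),p.min(0),p.max(0))
E
```

```text
0.1 2700 0.11062545076156799 ((0.5953280925750732, 0.016251683235168457), (0.19082693755626678, 0.21960455179214478), 84.75056457519531) [ 0.4786489 -0.0865832] [0.7111144  0.11807977]
0.13 531 0.13842237240177516 ((0.5898537635803223, 0.02636946737766266), (0.20856449007987976, 0.23611371219158173), 85.11878967285156) [ 0.46760294 -0.08457011] [0.7129125  0.13897842]
0.05 541 0.06199888620077794 ((0.5511494278907776, -0.09501412510871887), (0.12193702161312103, 0.2514313757419586), 53.44380187988281) [ 0.47697523 -0.1437209 ] [0.674798   0.02883789]
```

View pics/top1.png

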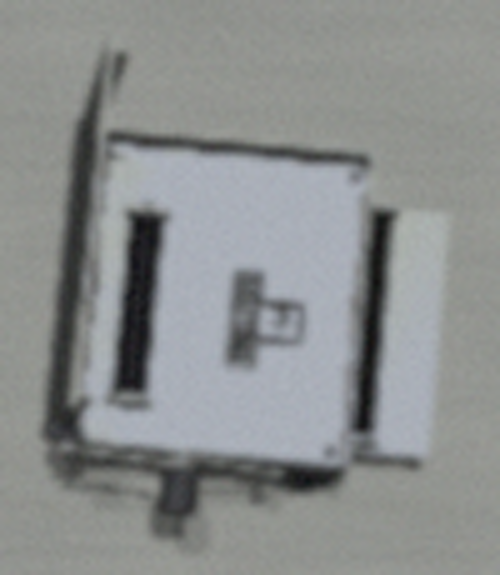

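View pics/side1.png

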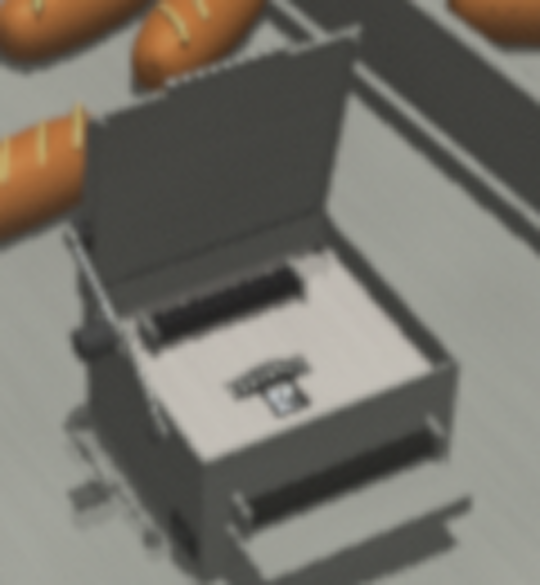

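```bash
python3 - <<'E'
from h import *
from scipy.optimize import least_squares
T=snap('top');S=snap('side')
ob=[(T,5,(225,125),[((280,322),(-10,-45,110)),((246,318),(-10,-20,118)),((370,158),(110,-100,142)),((345,466),(-110,-100,142)),((141,302),(-10,54,137))]),
(S,4.5,(245,130),[((287,398),(-10,-45,110)),((457,367),(110,-100,142)),((207,462),(-110,-100,142)),((75,342),(-157,10,185))])]
def w(q,p):
    c,s=np.cos(q[2]),np.sin(q[2]); p=np.array(p,float)/1000
    return np.stack([q[0]+c*p[:,0]-s*p[:,1],q[1]+s*p[:,0]+c*p[:,1],p[:,2]],-1)
def f(q):
    r=[]
    for s,k,o,l in ob:
        uv=proj(s,w(q,[b for a,b in l])); r.append(uv-((np.array([a for a,b in l])+.5)/k-.5+np.array(o)))
    return np.concatenate(r).ravel()
r=least_squares(f,[.6,.02,-.09],loss='soft_l1');q=r.x
print(q,np.degrees(q[2])); print(r.fun.reshape(-1,2).round(2))
q0=q
names=dict(wheel=(-10,-20,120),window=(-10,-45,110),pad=(-142,10,185),hinge=(0,100,142))
for k,v in names.items(): print(k,w(q,[v]).round(4))
# depth check
W=np.load('/tmp/top0.npz')['W'].reshape(-1,3); W=W[np.isfinite(W[:,0])]
c,s=np.cos(q[2]),np.sin(q[2]); L=(W-[q[0],q[1],0])@np.array([[c,-s,0],[s,c,0],[0,0,1]])*1000
g=lambda m:(m.sum(),L[m].min(0).round(),L[m].max(0).round(),np.median(L[m],0).round(1))
print('pad',g((L[:,0]<-125)&(L[:,0]>-170)&(abs(L[:,1]-10)<40)&(L[:,2]>186)))
print('deckflange',g((abs(L[:,0]+10)<40)&(abs(L[:,1]+20)<20)&(L[:,2]>114)&(L[:,2]<130)))
print('roller',g((abs(L[:,0])<90)&(abs(L[:,1]-54)<30)&(L[:,2]>130)&(L[:,2]<145)))
print('table',g((abs(L[:,0])<150)&(L[:,1]<-100)&(L[:,1]>-200)&(L[:,2]>50)&(L[:,2]<68)))
m=(abs(L[:,0])<90)&(L[:,2]>200)&(L[:,2]<400)&(abs(L[:,1]-130)<80); print('lid',g(m))
# jar, loaf near
for s,k,o,l in ob:
    im=s['color'][...,::-1].copy(); x0,y0=o; K=5
    cr=cv2.resize(im[y0:y0+118,x0:x0+120],None,fx=K,fy=K,interpolation=cv2.INTER_CUBIC)
    for pts in ([(110,-100,142),(-110,-100,142),(-110,100,142),(110,100,142)],[(1.5,-32,110),(1.5,-58,110),(-21.5,-58,110),(-21.5,-32,110)],[(-127,10,185),(-157,10,185)]):
        uv=proj(s,w(q,pts)); cv2.polylines(cr,[np.int32((uv-o+.5)*K-.5)],True,(0,0,255),1)
    cv2.imwrite('pics/ov_'+('t' if s is T else 's')+'.png',cr)
a=cv2.imread('pics/ov_t.png');b=cv2.imread('pics/ov_s.png');h=min(len(a),len(b))
cv2.imwrite('pics/ov.png',cv2.resize(np.hstack([a[:h],b[:h]]),None,fx=.66,fy=.66,interpolation=cv2.INTER_AREA))
# digit: average and strongly enlarge
acc=0
for i in range(6): acc=acc+snapshot('top')['color'].astype(float)/6
H=cv2.getPerspectiveTransform(np.float32([[-25,-15],[-25,-75],[5,-75],[5,-15]])*0+np.float32([[-30,-10],[-30,-80],[10,-80],[10,-10]])*1,np.float32([[0,400],[700,400],[700,0],[0,0]]))
uv=proj(T,w(q,[(-30,-10,108),(-30,-80,108),(10,-80,108),(10,-10,108)])).astype(np.float32)
M=cv2.getPerspectiveTransform(uv,np.float32([[0,400],[700,400],[700,0],[0,0]]))
cv2.imwrite('pics/digit0.png',cv2.warpPerspective(acc.clip(0,255).astype(np.uint8)[...,::-1],M,(700,400),flags=cv2.INTER_CUBIC))
np.save('/tmp/q.npy',q)
E
```

```text
[ 0.59672283  0.02216981 -0.0947486 ] -5.4286947610812195
[[-0.17  0.23]
 [-0.49 -0.12]
 [ 1.41 -1.01]
 [-0.06  0.4 ]
 [-0.96 -0.17]
 [-0.3   0.32]
 [ 1.15 -0.76]
 [-0.95  0.38]
 [ 0.23  1.1 ]]
wheel [[0.5849 0.0032 0.12  ]]
window [[ 0.5825 -0.0217  0.11  ]]
pad [[0.4563 0.0456 0.185 ]]
hinge [[0.6062 0.1217 0.142 ]]
pad (np.int64(83), array([-156.,   -5.,  186.]), array([-125.,   48.,  216.]), array([-139.6,    8.8,  195.8]))
deckflange (np.int64(73), array([-45., -37., 114.]), array([ 30.,  -0., 126.]), array([-13.2, -20.1, 117.1]))
roller (np.int64(250), array([-84.,  39., 130.]), array([ 57.,  68., 143.]), array([-13.2,  52.4, 135.8]))
table (np.int64(530), array([-108., -161.,   53.]), array([  92., -101.,   68.]), array([  -2. , -140.1,   62. ]))
lid (np.int64(251), array([-90.,  64., 200.]), array([ 89.,  94., 353.]), array([ -2.9,  74.8, 311.9]))
```

View pics/ov.png

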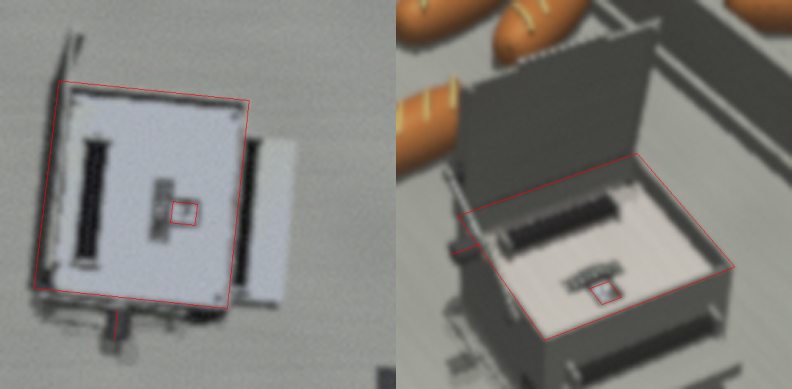

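View pics/digit0.png

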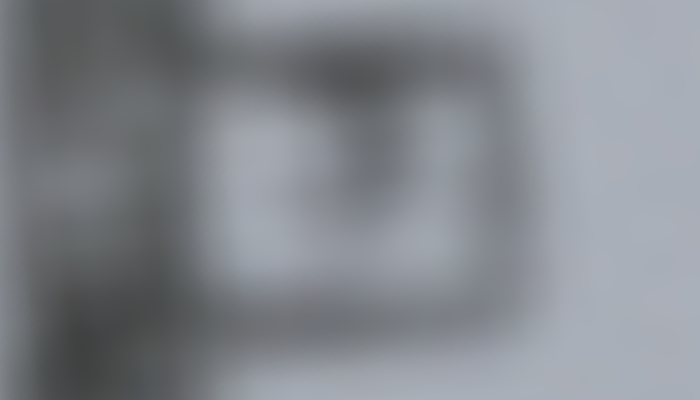

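```bash
cat >> h.py <<'E'
q=np.array([.5952,.0212,-.0947]); 
def cw(p):
    c,s=np.cos(q[2]),np.sin(q[2]); p=np.atleast_2d(np.array(p,float))/1000
    return np.stack([q[0]+c*p[:,0]-s*p[:,1],q[1]+s*p[:,0]+c*p[:,1],p[:,2]],-1)
def rect(name,n=8,mm=1.0):
    s=snap(name); acc=0
    for i in range(n): acc=acc+cv2.cvtColor(snapshot(name)['color'],cv2.COLOR_RGB2GRAY).astype(np.float32)/n
    c=[(-30,-25),(-30,-67),(10,-67),(10,-25)]   # mm ; rows = x descending, cols = y descending
    uv=proj(s,cw([(a,b,108) for a,b in c])).astype(np.float32)
    M=cv2.getPerspectiveTransform(uv,np.float32([[0,40],[42,40],[42,0],[0,0]])/mm)
    return cv2.warpPerspective(acc,M,(int(42/mm),int(40/mm)),flags=cv2.INTER_CUBIC)
def asc(g):
    lo,hi=g.min(),g.max()
    for r in g[::1]: print(''.join(2*'@%#*+=-:. '[int((v-lo)/(hi-lo+1e-6)*9.99)] for v in r))
def goal(p,tilt=0,rot=0,ax='x'):
    "rows args from measured pose to: TCP at coder-mm p, tool z down tilted about coder x by tilt"
    o=get_obs(); P=np.array(o['tool_pos']); A=R.from_euler('xyz',o['orientation'],degrees=True)
    B=R.from_euler('z',q[2])*R.from_euler('x',tilt,degrees=True)*R.from_euler('y',180,degrees=True)*R.from_euler('z',rot,degrees=True)
    d=A.inv().apply(cw(p)[0]-P)/.2; t=np.degrees((A.inv()*B).as_rotvec())/360
    print('to',p,'shift',d.round(3).tolist(),'turn',t.round(4).tolist())
def here():
    o=get_obs(); P=np.array(o['tool_pos'])-[q[0],q[1],0]; c,s=np.cos(q[2]),np.sin(q[2])
    print('t',round(o['clock'],2),'coder mm',np.array([c*P[0]+s*P[1],-s*P[0]+c*P[1],P[2]]).round(4)*1000,'rpy',np.round(o['orientation'],1),'F',np.round(o['force'],1))
E
python3 - <<'E'
from h import *
for n in('top','side'):
    g=rect(n); print(n); asc(g[::1,::1])
goal((0,0,420)); here()
for p in((-150,350,420),(-120,150,420),(-10,-30,300),(-10,-30,160)): goal(p)
E
```

```text
top
%%%%####**++==--::::::......::::::::::::::::--::::::::::::::::::::......            
%%%%%%##**++++==----------------------========----------------::::::::....          
@@@@%%%%##**++++================++++++++++++++++++============------::::....        
@@@@%%%%####****++++++++++++************************++++++++++======--::::..        
%%@@%%%%%%####**************##########%%##########**********++++++==----::....      
%%%%%%%%%%####**********########%%%%%%%%%%%%%%%%######********++++++==--::....      
%%%%%%%%####**************####%%%%%%@@@@@@%%%%%%######********++++++==----::..      
########****++++++++++++****####%%%%@@@@@@@@%%%%####**++++++++++++++====--::..      
######****++============++++****##%%%%%%%%%%%%####**++==========++++====--::..      
**##****++====----------====++++**##############**++==------============--::....    
******++++==--::::::::::----====++++****####****++==----::------========--::....    
##****++====--::........::::----====++**********++==--::::::------======--::....    
##****++==--::..............::::--==++++********++==--::::::::----======--::
[... 5456 characters left out ...]
++==--::....                                                                  ....
**++==--::....                                                                  ....
**++==--::....                                                                  ..::
to (0, 0, 420) shift [2.347, -2.795, -0.897] turn [0.0, -0.0, 0.2147]
t 1.4 coder mm [-441.9  581.   240.6] rpy [ 180.    -0.  -108.1] F [0.3 1.3 0.4]
to (-150, 350, 420) shift [0.805, -1.678, -0.897] turn [0.0, -0.0, 0.2147]
to (-120, 150, 420) shift [1.748, -2.044, -0.897] turn [0.0, -0.0, 0.2147]
to (-10, -30, 300) shift [2.504, -2.779, -0.297] turn [0.0, -0.0, 0.2147]
to (-10, -30, 160) shift [2.504, -2.779, 0.403] turn [0.0, -0.0, 0.2147]
```

```bash
cat >> h.py <<'E'
def templ(d,off,font,th,w=1.0,S=8):
    "1mm raster 40x42, rows x from 10 down, cols y from -25 down; digit offset off mm toward -x; centre nominal (-10,-45)"
    im=np.full((40*S,42*S),200,np.uint8)
    if d is not None:
        c=np.full((60*S,60*S),200,np.uint8); (tw,hh),b=cv2.getTextSize(str(d),font,1,1); sc=16*S/hh
        t=cv2.getTextSize(str(d),font,sc,1)[0]
        cv2.putText(c,str(d),(30*S-t[0]//2,30*S+8*S),font,sc,60,int(th*S),cv2.LINE_AA)
        M=np.float32([[w,0,20*S-30*S*w],[0,1,20*S-30*S+off*S]])
        im=cv2.warpAffine(c,M,(42*S,40*S),borderValue=200)
    x0,x1,y0,y1=7*S,33*S,int(8.5*S),int(31.5*S)
    f=np.full_like(im,205); cv2.rectangle(f,(x0-2*S,y0-2*S),(x1+2*S,y1+2*S),60,-1); f[y0:y1,x0:x1]=im[y0:y1,x0:x1]
    return f
def ident(gs,offs=range(-10,11,2)):
    res=[]
    T={}
    for d in range(10):
        for off in offs:
            for fn in(cv2.FONT_HERSHEY_SIMPLEX,cv2.FONT_HERSHEY_DUPLEX):
                for th in(2,3):
                  for w in (.8,1.0):
                    t=templ(d,off,fn,th,w); t=cv2.resize(t,(42,40),interpolation=cv2.INTER_AREA).astype(np.float32)
                    t=cv2.GaussianBlur(t,(0,0),2.0)[6:34,8:36]
                    sc=[cv2.matchTemplate(g,t,cv2.TM_CCOEFF_NORMED)[2:11,6:].max() if 0 else cv2.matchTemplate(g[:, 4:40],t,cv2.TM_CCOEFF_NORMED)[2:11].max() for g in gs]
                    res.append((np.mean(sc),d,off,fn,th,w,[round(float(x),3) for x in sc]))
    res.sort(key=lambda r:-r[0])
    for d in range(10):
        b=[r for r in res if r[1]==d][0]; print(d,round(float(b[0]),3),'off',b[2],b[3:])
E
python3 - <<'E'
from h import *
gs=[rect(n,6) for n in('top','side')]; np.save('/tmp/g0.npy',gs); ident(gs)
E
```

```text
0 0.713 off -10 (2, 3, 0.8, [0.815, 0.611])
1 0.721 off -6 (0, 3, 1.0, [0.861, 0.58])
2 0.651 off -4 (0, 2, 0.8, [0.79, 0.512])
3 0.741 off -8 (0, 2, 1.0, [0.809, 0.674])
4 0.784 off -10 (0, 3, 1.0, [0.853, 0.714])
5 0.764 off -8 (0, 2, 1.0, [0.863, 0.665])
6 0.771 off -10 (2, 3, 1.0, [0.843, 0.7])
7 0.773 off -2 (0, 2, 1.0, [0.875, 0.672])
8 0.745 off -10 (0, 3, 0.8, [0.854, 0.636])
9 0.771 off -10 (2, 2, 1.0, [0.862, 0.681])
```

```bash
python3 -m handwheel '[[[0.15,-0.3,-0.2],[0,0,0.02]],[[0.3,-0.5,-0.4],[0,0,0.04]],[[0.4,-0.7,-0.6],[0,0,0.06]],[[0.5,-0.85,-0.75],[0,0,0.08]],[[0.55,-0.95,-0.85],[0,0,0.1]]]' 1
python3 -c "
from h import *
here(); goal((-10,-50,400)); goal((-130,150,410))"
```

```text
clock: 2.52
tool_pos: [0.3216, 0.5161, 0.3671]
orientation: [180.0, 0.0, -144.3]
force: [0.5, 0.3, 0.8]
opening: 0.06
t 2.52 coder mm [-319.2  466.8  367.1] rpy [ 180.     0.  -144.3] F [0.5 0.3 0.8]
to (-10, -50, 400) shift [0.535, -2.963, -0.165] turn [0.0, 0.0, 0.1142]
to (-130, 150, 410) shift [0.329, -1.815, -0.215] turn [0.0, 0.0, 0.1142]
```

```bash
python3 -m handwheel '[[[0.05,-0.2,-0.1],[0,0,0.02]],[[0.1,-0.4,-0.2],[0,0,0.04]],[[0.13,-0.6,-0.25],[0,0,0.06]],[[0.16,-0.8,-0.25],[0,0,0.08]],[[0.2,-1,-0.25],[0,0,0.1142]]]' | tail -4
python3 -c "
from h import *
here(); goal((-10,-50,410)); goal((10,-80,300),30)"
```

```text
tool_pos: [0.4044, 0.336, 0.4171]
orientation: [179.9, 0.1, 179.9]
force: [0.7, -0.0, -0.1]
opening: 0.0264
t 2.93 coder mm [-219.7  295.4  417.1] rpy [1.799e+02 1.000e-01 1.799e+02] F [ 0.7 -0.  -0.1]
to (-10, -50, 410) shift [-0.883, -1.817, 0.033] turn [0.0004, 0.0002, 0.0148]
to (10, -80, 300) shift [-0.968, -1.977, 0.583] turn [-0.0829, -0.0037, 0.0145]
```

```bash
python3 -m handwheel '[[[-0.09,-0.18,0],[0,0,0.01]],[[-0.18,-0.36,0],[0,0,0.0148]],[[-0.27,-0.54,0],[0,0,0.0148]],[[-0.36,-0.72,0],[0,0,0.0148]],[[-0.45,-0.9,0],[0,0,0.0148]]]' | tail -4
python3 -m handwheel '[[[-0.09,-0.18,0],[-0.015,0,0]],[[-0.18,-0.36,0],[-0.03,0,0]],[[-0.27,-0.54,0],[-0.045,0,0]],[[-0.36,-0.72,0.05],[-0.06,0,0]],[[-0.45,-0.9,0.1],[-0.075,0,0]]]' | tail -4
python3 -c "
from h import *
here(); 
for x in (10,): goal((x,-28,170),30)
"
```

```text
tool_pos: [0.4948, 0.1559, 0.4162]
orientation: [180.0, 0.0, 174.9]
force: [1.1, 0.3, 0.5]
opening: 0.0006
tool_pos: [0.5632, -0.0164, 0.4013]
orientation: [153.4, 0.3, 175.0]
force: [1.9, 1.2, -0.2]
opening: 0.0004
t 3.77 coder mm [-28.3 -40.5 401.3] rpy [153.4   0.3 175. ] F [ 1.9  1.2 -0.2]
to (10, -28, 170) shift [-0.186, -0.464, 1.062] turn [-0.0094, 0.0002, 0.0013]
```

```bash
python3 -m handwheel '[[[-0.04,-0.09,0.2],[-0.0094,0,0]],[[-0.08,-0.18,0.4],[-0.0094,0,0]],[[-0.12,-0.27,0.6],[-0.0094,0,0]],[[-0.16,-0.36,0.8],[-0.0094,0,0]],[[-0.186,-0.464,0.96],[-0.0094,0,0]]]' | tail -4
python3 -c "
from h import *
here(); 
goal((7,-19,150),30);goal((7,-19,138),30)
"
```

```text
tool_pos: [0.5984, -0.0158, 0.1924]
orientation: [150.3, -0.1, 174.9]
force: [0.9, -0.5, 0.3]
opening: 0.0004
t 4.18 coder mm [  6.7 -36.5 192.4] rpy [ 1.503e+02 -1.000e-01  1.749e+02] F [ 0.9 -0.5  0.3]
to (7, -19, 150) shift [-0.002, -0.029, 0.227] turn [-0.0008, -0.0005, 0.0006]
to (7, -19, 138) shift [-0.002, -0.059, 0.28] turn [-0.0008, -0.0005, 0.0006]
```

```bash
python3 -m handwheel '[[[0,-0.015,0.09],[0,0,0]],[[0,-0.035,0.2],[0,0,0]],[[0,-0.05,0.26],[0,0,0]],[[0,-0.05,0.26],[0,0,0]]]' | tail -4
python3 -m handwheel '[[[0,-0.005,0.0087],[0,0,0]],[[0,-0.01,0.0173],[0,0,0]],[[0,-0.01,0.0173],[0,0,0]]]' | tail -4
python3 -c "
from h import *
here()"
```

```text
tool_pos: [0.5982, 0.0024, 0.141]
orientation: [150.3, -0.4, 174.9]
force: [-0.2, -0.2, 1.2]
opening: 0.0005
tool_pos: [0.6002, 0.0013, 0.1412]
orientation: [150.3, 0.0, 174.9]
force: [-0.6, 0.6, 0.5]
opening: 0.0003
t 4.77 coder mm [  6.9 -19.3 141.2] rpy [150.3   0.  174.9] F [-0.6  0.6  0.5]
```

```bash
python3 -m handwheel '[[[0,0,0],[0,0,0]],[[0,-0.0025,0.0043],[0,0,0]],[[0,-0.0025,0.0043],[0,0,0]]]' | grep -E 'tool|force'
python3 -m handwheel '[[[0,-0.0025,0.0043],[0,0,0]],[[0,-0.005,0.0087],[0,0,0]],[[0,-0.005,0.0087],[0,0,0]]]' | grep -E 'tool|force'

```

```text
tool_pos: [0.5998, 0.0014, 0.1395]
force: [-0.4, -1.0, 0.3]
tool_pos: [0.5995, 0.0016, 0.1367]
force: [-0.3, -1.0, 0.2]
```

```bash
python3 -m handwheel '[[[0,-0.0025,0.0043],[0,0,0]],[[0,-0.005,0.0087],[0,0,0]],[[0,-0.005,0.0087],[0,0,0]]]' | grep -E 'tool|force'
python3 -m handwheel '[[[0,-0.0025,0.0043],[0,0,0]],[[0,-0.005,0.0087],[0,0,0]],[[0,-0.005,0.0087],[0,0,0]]]' | grep -E 'tool|force'

```

```text
tool_pos: [0.5996, 0.0016, 0.1347]
force: [0.8, -0.8, 0.8]
tool_pos: [0.6, 0.0015, 0.1339]
force: [-1.3, -0.3, 7.2]
```

```bash
python3 -m handwheel '[[[0,-0.005,0.0087],[0,0,0]],[[0,-0.005,0.0087],[0,0,0]],[[0.03,-0.005,0.0087],[0,0,0]],[[0.06,-0.005,0.0087],[0,0,0]],[[0.09,-0.005,0.0087],[0,0,0]]]' | grep -E 'tool|force'
python3 -m handwheel '[[[0.03,0,0],[0,0,0]],[[0.06,0,0],[0,0,0]],[[0.08,0,0],[0,0,0]],[[0.08,0,0],[0,0,0]]]' | grep -E 'tool|force'
python3 -c "
from h import *
here()"
```

```text
tool_pos: [0.5868, 0.0026, 0.1347]
force: [8.5, -1.6, 14.0]
tool_pos: [0.566, 0.0045, 0.1331]
force: [-4.7, -2.4, 13.0]
t 6.52 coder mm [-27.5 -19.4 133.1] rpy [1.503e+02 1.000e-01 1.750e+02] F [-4.7 -2.4 13. ]
```

```bash
python3 -m handwheel '[[[0,0.01,-0.02],[0,0,0]],[[0,0,-0.2],[0,0,0]],[[0,-0.05,-0.4],[0,0,0]],[[0,-0.2,-0.6],[0,0,0]],[[-0.1,-0.4,-0.8],[0,0,0]]]' | grep -E 'tool|force'
python3 -m handwheel '[[[0,0,0],[0,0,0]]]' | grep -E 'tool|force'
python3 - <<'E'
from h import *
here()
T=snap('top');S=snap('side'); 
a=T['color'][60:300,150:400];b=S['color'][60:300,200:450]
cv2.imwrite('pics/r1.png',np.hstack([a,b])[...,::-1])
gs=[rect(n,6) for n in('top','side')]; np.save('/tmp/g1.npy',gs); g0=np.load('/tmp/g0.npy')
print(np.abs(gs-g0).mean((1,2))); asc(np.hstack([gs[0],gs[1]])[::2,::1]) if 0 else None
for g in gs: asc(g[2:34])
ident(gs)
E
```

```text
tool_pos: [0.5665, -0.1218, 0.2266]
force: [1.6, 0.6, -0.7]
tool_pos: [0.5688, -0.1272, 0.2255]
force: [0.8, 0.1, 0.0]
t 7.02 coder mm [ -12.3 -150.3  225.5] rpy [1.505e+02 1.000e-01 1.747e+02] F [0.8 0.1 0. ]
[21.915565 75.07665 ]
######****++====--------====++****##########################********++++++==========
%%%%####****++++========++++****####%%%%%%%%%%%%%%%%##############****++++==========
%%%%%%####**++++++++++++++****##%%%%%%@@@@@@@@%%%%%%%%%%%%##########****++++========
%%%%%%####**++++++++++++++**####%%%%@@@@@@@@@@@@%%%%%%%%%%%%########****++++========
%%%%%%##****++++======++++****##%%%%@@@@@@@@@@@@%%%%%%################**++++========
%%%%%%##**++============++++**####%%@@@@@@@@@@@@%%%%##################****++========
%%%%##**++====----------==++****##%%@@@@@@@@@@%%######**********####******++========
%%%%##**++==--::::::::----==++****##%%%%@@%%%%####******++****************++++======
%%%%##++==--::::....::::::--==++**####%%%%%%####****++++++++++************++++======
%%##**++==--::..........::--==++++**##########****++++====++++++**********++++======
%%##**++--::....  
[... 4306 characters left out ...]
@@@@@@@@@@
==----------========++++++******########%%%%%%%%%%%%%%@@@@@@@@@@@@@@@@@@@@@@@@@@@@@@
--::::......::::::------======++++**********########%%%%%%%%%%%%@@@@%%@@@@@@@@@@@@@@
::..                ..::::::::::--========++++++******########%%%%%%%%%%%%%%@@@@@@@@
0 0.504 off -10 (2, 3, 0.8, [0.833, 0.174])
1 0.463 off -10 (2, 3, 1.0, [0.796, 0.13])
2 0.481 off -10 (2, 2, 1.0, [0.793, 0.169])
3 0.498 off -10 (2, 2, 1.0, [0.839, 0.157])
4 0.5 off -8 (0, 2, 1.0, [0.843, 0.157])
5 0.509 off -10 (2, 3, 1.0, [0.843, 0.175])
6 0.519 off -10 (0, 3, 1.0, [0.854, 0.183])
7 0.471 off -10 (2, 3, 1.0, [0.794, 0.148])
8 0.521 off -10 (0, 3, 1.0, [0.845, 0.197])
9 0.514 off -10 (0, 3, 1.0, [0.858, 0.17])
```

```bash
python3 -m handwheel '[[[-0.03,-0.06,-0.15],[0,0,0]],[[-0.1,-0.15,-0.3],[0,0,0]],[[-0.2,-0.25,-0.45],[0,0,0]],[[-0.3,-0.32,-0.65],[0,0,0]],[[-0.3,-0.32,-0.65],[0,0,0]]]' | grep -E 'tool|force'
python3 - <<'E'
from h import *
here()
acc=[]
for n in('top','side'):
    s=snap(n); a=sum(snapshot(n)['color'].astype(np.float32) for i in range(6))/6
    u,v=proj(s,cw((-10,-40,109)))[0]; M=np.float32([[16,0,200-16*u],[0,16,200-16*v]])
    c=cv2.warpAffine(a,M,(400,400),flags=cv2.INTER_LANCZOS4); c=np.clip((c-c.min())*255/(c.max()-c.min()),0,255); acc.append(c)
cv2.imwrite('pics/r2.png',np.hstack(acc).astype(np.uint8)[...,::-1])
E
```

```text
tool_pos: [0.6183, -0.2511, 0.3068]
force: [-1.4, 2.3, -0.5]
t 8.23 coder mm [  48.7 -268.9  306.8] rpy [1.505e+02 1.000e-01 1.747e+02] F [-1.4  2.3 -0.5]
```

View pics/r2.png

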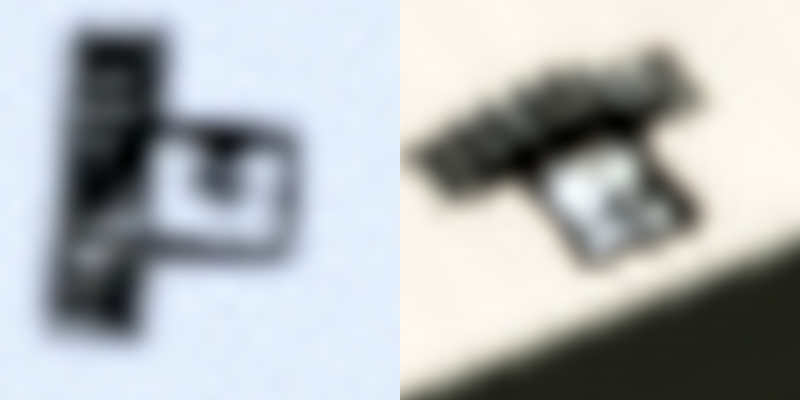

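```bash
python3 - <<'E'
from h import *
gs=[rect(n,8) for n in('top','side')]; np.save('/tmp/g1.npy',gs); g0=np.load('/tmp/g0.npy')
def sharp(g):
    b=cv2.GaussianBlur(g,(0,0),2.5); return np.clip(g+2.5*(g-b),20,255)
for a,b in zip(g0,gs):
    print('before | after'); A=sharp(a)[3:34,6:36];B=sharp(b)[3:34,6:36]
    m=lambda v,lo,hi:'@%#*+=-:. '[int(np.clip((v-lo)/(hi-lo),0,.999)*10)]
    for r,t in zip(A,B): print(''.join(m(v,A.min(),A.max())*2 for v in r),'|',''.join(m(v,B.min(),B.max())*2 for v in t))
E
```

```text
before | after
**++++++++++++**************************++++++++++++++====-- | ++++++========++++++++++++++++++++++++++++++++++++======--::
##**********######%%%%%%%%%%%%%%%%########************++==-- | ****++++++++******##################******++****++++++++==--
##********####%%%%%%@@@@@@@@@@@@@@%%%%##########********++== | ******++********####%%%%%%@@%%%%%%######**************++==--
****++++****####%%%%@@@@@@@@@@@@@@%%%%####**************++== | ++++++++++++****####%%@@@@@@@@@@%%%%####****************++==
++++====++++**####%%%%@@@@@@@@@@@@%%####**++++++********++== | ============++****##%%@@@@@@@@@@%%##****++++++++++++++++++==
==--------====++**####%%%%@@@@%%%%##**++====--======++++++== | --::::------==++**##%%%%@@@@@@%%##**++====----======++++++==
::::::::::----==++++****##########**++==--::::::----==++++== | ::....::::::--==++**####%%%%%%##**++==--::::::::----==++++==
::..........::::----==++++********++==--::......::--==++++++ | ::..........::--==++****####****++==--::........::--====++==
....          ....::::--==++******++==--::..  ..::--==++++== | ..        ....::--==++********
[... 5915 characters left out ...]
=====++++++==----:: | **++======------====++++++++********++++========++====--::..
******++++++++++++++********************++++++++++++==----:: | ##****++++++++++++++**********########****++++++++====--::..
##******++++++++++******************************++++==--:::: | ####****++++++++++********################******++==----::..
##****++++++++++++++++**************************++==----::.. | ##****++++++++++++++++++************************++==--::....
****++++++++++++====++++++++++++++++++++****++++++==--::::.. | ****++====================++++++++++++++++++++++==----::..  
++============------------================++++====----::.... | ====----------------::--------====----==========----::....
```

```bash
cat > idd.py <<'E'
from h import *
import itertools
SEG=['abcdef','bc','abged','abgcd','fgbc','afgcd','afgedc','abc','abcdefg','abcdfg']
S=6
def glyph(d,font,th,w):
    c=np.zeros((60*S,60*S),np.uint8)
    if font=='seg':
        W=10*w;x0,x1=30-W/2+th/2,30+W/2-th/2;y0,ym,y1=22+th/2,30,38-th/2
        L=dict(a=(x0,y0,x1,y0),b=(x1,y0,x1,ym),c=(x1,ym,x1,y1),d=(x0,y1,x1,y1),e=(x0,ym,x0,y1),f=(x0,y0,x0,ym),g=(x0,ym,x1,ym))
        for s in SEG[d]:
            a=L[s]; cv2.line(c,(int(a[0]*S),int(a[1]*S)),(int(a[2]*S),int(a[3]*S)),255,int(th*S))
        return c
    hh=cv2.getTextSize('8',font,10,1)[0][1]; sc=10*16*S/hh; t=cv2.getTextSize(str(d),font,sc,1)[0]
    cv2.putText(c,str(d),(30*S-t[0]//2,38*S),font,sc,255,int(th*S),cv2.LINE_AA)
    return cv2.warpAffine(c,np.float32([[w,0,30*S*(1-w)],[0,1,0]]),(60*S,60*S))
FR=np.zeros((40*S,42*S),np.float32)
def layers(d,font,th,w,cx,cy,off,sig):
    "frame centre (cx,cy) in mm raster"
    fr=np.zeros((40*S,42*S),np.uint8); x0,x1,y0,y1=[int(v*S) for v in(cx-13,cx+13,cy-11.5,cy+11.5)]
    win=fr.copy(); win[y0:y1,x0:x1]=1
    cv2.rectangle(fr,(x0-2*S,y0-2*S),(x1+2*S,y1+2*S),255,-1); fr[win>0]=0
    g=cv2.warpAffine(glyph(d,font,th,w),np.float32([[1,0,(cx-30)*S],[0,1,(cy-30+off)*S]]),(42*S,40*S))*win
    r=lambda a:cv2.GaussianBlur(cv2.resize(a.astype(np.float32),(42,40),interpolation=cv2.INTER_AREA),(0,0),sig)/255
    return r(fr),r(win*255),r(g)
def score(g,d,font,th,w,cx,cy,off,sig=1.9):
    f,wi,l=layers(d,font,th,w,cx,cy,off,sig); m=(slice(3,34),slice(9,37))
    yy,xx=np.mgrid[:40,:42]
    A=np.stack([a[m].ravel() for a in(np.ones((40,42)),f,wi,l,f*(yy/20-1),wi*(yy/20-1))],1); b=g[m].ravel()
    x,res,_,_=np.linalg.lstsq(A,b,rcond=None); return np.sqrt(np.mean((A@x-b)**2)),x
def best(g,offs=(-6,-4,-2,0,2)):
    # frame centre first
    c=min(((score(g,8,0,2,1,cx,cy,0)[0],cx,cy) for cx in np.arange(17,24,1) for cy in np.arange(15,22,1)))
    out={}
    for d in range(10):
        out[d]=min((score(g,d,fn,th,w,c[1]+dx,c[2],off)[0],off,fn,th,w) for fn in('seg',0,2) for th in(2,3) for w in(.8,1) for off in offs for dx in(-1,0,1))
    return c,out
if __name__=='__main__':
    import sys
    for f in sys.argv[1:]:
        for n,g in zip(('top','side'),np.load(f)):
            c,o=best(g); print(f,n,'frame',c); print(' '.join(f'{d}:{o[d][0]:.2f}({o[d][1]},{o[d][2]})' for d in sorted(o,key=lambda k:o[k][0])))
E
python3 idd.py /tmp/g0.npy /tmp/g1.npy
```

```text
/tmp/g0.npy top frame (np.float64(10.551066476776741), np.int64(20), np.int64(15))
3:8.12(0,0) 2:8.18(-2,2) 7:8.20(0,0) 1:8.77(-2,0) 9:8.77(-4,seg) 5:8.79(-2,2) 0:9.03(-2,seg) 8:9.05(-2,2) 6:9.40(-2,2) 4:9.41(-6,seg)
/tmp/g0.npy side frame (np.float64(14.157459085590515), np.int64(17), np.int64(17))
1:11.93(-6,seg) 7:11.93(-6,seg) 6:12.08(-6,seg) 5:12.51(2,0) 2:12.74(-6,seg) 8:12.79(-6,seg) 0:12.82(-6,2) 9:12.94(0,2) 3:12.97(-4,0) 4:13.05(0,seg)
/tmp/g1.npy top frame (np.float64(12.365996464546079), np.int64(19), np.int64(15))
0:8.83(-2,seg) 8:8.88(-2,seg) 9:9.29(-2,seg) 3:9.38(-2,seg) 6:9.41(-2,2) 5:9.57(-2,seg) 2:9.60(-4,2) 1:9.75(-2,2) 4:10.22(-2,2) 7:10.68(-2,seg)
/tmp/g1.npy side frame (np.float64(15.482597595151496), np.int64(17), np.int64(17))
7:12.21(-2,seg) 1:12.56(2,seg) 4:13.37(-6,seg) 3:13.53(-4,seg) 9:13.60(-6,seg) 6:13.78(2,seg) 5:13.87(-6,seg) 8:14.04(-6,seg) 0:14.05(-6,seg) 2:14.06(-6,2)
```

```bash
python3 -c "
from h import *
goal((7,-60,210),30);goal((7,-19,142),30)
"
```

```text
to (7, -60, 210) shift [0.19, 0.652, 0.915] turn [-0.0008, -0.0007, 0.0007]
to (7, -19, 142) shift [0.188, 0.661, 1.312] turn [-0.0008, -0.0007, 0.0007]
```

```bash
python3 -m handwheel '[[[0.04,0.13,0.18],[0,0,0]],[[0.08,0.26,0.36],[0,0,0]],[[0.12,0.4,0.54],[0,0,0]],[[0.16,0.53,0.72],[0,0,0]],[[0.19,0.652,0.9],[0,0,0]]]' | grep -E 'tool|force'
python3 -m handwheel '[[[0,0.005,0.15],[0,0,0]],[[0,0.009,0.3],[0,0,0]],[[0,0.009,0.4],[0,0,0]],[[0,0.009,0.4],[0,0,0]]]' | grep -E 'tool|force'
python3 -c "
from h import *
here();goal((7,-19,142),30)"
```

```text
tool_pos: [0.5969, -0.0547, 0.2198]
force: [1.0, 0.8, -0.2]
tool_pos: [0.5988, -0.0125, 0.1477]
force: [-1.8, -0.4, -0.3]
t 10.58 coder mm [  6.8 -33.3 147.7] rpy [150.2  -0.5 175. ] F [-1.8 -0.4 -0.3]
to (7, -19, 142) shift [-0.002, 0.048, 0.06] turn [-0.0006, -0.0017, 0.0004]
```

```bash
python3 -m handwheel '[[[0,0.05,0.02],[0,0,0]],[[0,0.05,0.062],[0,0,0]],[[0,0.034,0.092],[0,0,0]],[[0,0.022,0.113],[0,0,0]],[[0,0.022,0.113],[0,0,0]]]' | grep -E 'tool|force'
python3 -c "
from h import *
here()"
```

```text
tool_pos: [0.6026, -0.0004, 0.1339]
force: [0.9, 1.8, 5.3]
t 11.0 coder mm [  9.4 -20.8 133.9] rpy [ 1.503e+02 -1.000e-01  1.749e+02] F [0.9 1.8 5.3]
```

```bash
python3 -m handwheel '[[[0,-0.006,0.0105],[0,0,0]],[[0.03,-0.006,0.0105],[0,0,0]],[[0.06,-0.006,0.0105],[0,0,0]],[[0.09,-0.006,0.0105],[0,0,0]],[[0.12,-0.006,0.0105],[0,0,0]]]' | grep -E 'tool|force'
python3 -m handwheel '[[[0.03,0,0],[0,0,0]],[[0.055,0,0],[0,0,0]],[[0.055,0,0],[0,0,0]]]' | grep -E 'tool|force'
python3 -m handwheel '[[[0,0.02,-0.02],[0,0,0]],[[0,0,-0.2],[0,0,0]],[[-0.05,-0.05,-0.4],[0,0,0]],[[-0.1,-0.2,-0.6],[0,0,0]],[[-0.2,-0.3,-0.8],[0,0,0]]]' | grep -E 'tool|force'
python3 -m handwheel '[[[-0.03,-0.06,-0.15],[0,0,0]],[[-0.1,-0.15,-0.3],[0,0,0]],[[-0.15,-0.2,-0.45],[0,0,0]],[[-0.2,-0.3,-0.55],[0,0,0]]]' | grep -E 'tool|force'
cat > look.py <<'E'
import sys
from h import *
here(); k=sys.argv[1]
gs=[rect(n,6) for n in('top','side')]; np.save(f'/tmp/g{k}.npy',gs)
def sharp(g):
    b=cv2.GaussianBlur(g,(0,0),2.5); return np.clip(g+2.5*(g-b),20,255)
A,B=[sharp(a)[3:34,6:36] for a in gs]
m=lambda v,lo,hi:'@%#*+=-:. '[int(np.clip((v-lo)/(hi-lo),0,.999)*10)]
print('top | side')
for r,t in zip(A,B): print(''.join(m(v,A.min(),A.max())*2 for v in r),'|',''.join(m(v,B.min(),B.max())*2 for v in t))
E
python3 look.py 2
```

```text
tool_pos: [0.5826, 0.0012, 0.135]
force: [4.2, 1.0, 12.1]
tool_pos: [0.5672, 0.0025, 0.1337]
force: [-6.1, -0.3, 11.3]
tool_pos: [0.5899, -0.1194, 0.2344]
force: [1.6, 0.7, -0.6]
tool_pos: [0.6218, -0.2297, 0.3017]
force: [0.7, -0.4, 1.2]
t 12.42 coder mm [  50.2 -247.3  301.7] rpy [1.504e+02 1.000e-01 1.749e+02] F [ 0.7 -0.4  1.2]
top | side
++==================++++++++++++++++++++++==++++========--:: | ++++++==++==++++++++++++************##****++==----....      
++++++++++++********##############********++++**++++++++==-- | ##**********##############%%######%%%%%%%%##**++==::::..    
++++++++++****########%%%%%%%%%%%%######**************++==-- | ############%%%%%%%%%%%%%%%%%%%%@@@@@@@@@@%%##**++--::....  
++++++++++++**######%%@@@@@@@@%%%%####****++++**********++== | ****####%%%%%%@@@@@@@@@@%%%%%%%%@@@@@@@@@@@@%%##**++--::..  
==========++++####%%@@@@@@@@@@%%%%##**++++====++++++++++++== | ==++++**####%%%%@@@@@@@@%%%%%%%%%%@@@@@@@@%%%%##**++--::....
--::::----==++**%%%%@@@@@@@@%%%%##**++====------====++++++== | ----====++**##%%%%%%%%%%%%##########%%%%%%%%%%##**++--::::..
::::..::---
[... 2384 characters left out ...]
===================== | ++++++++++++******####%%%%%%%%%%%%####**============--::::..
++++++++++++++++++********++++++++++++++==========++++====== | ******************####%%%%%%%%%%%%%%##**++++++++++==--::::..
******++++************************++++++++++++++++++++====== | ##******++************########%%########******++++==--::....
****************************++++++++++++++++++++========---- | ******++++++++++++++++++********##************++++----::..  
******++++**++++++++++++++++++======================------:: | ++++============================++++++==++++++++==--::....  
++++++++++++++================----------------------::::::.. | ==----------::::::::::::::::::------------====----::::..
```

```bash
python3 - <<'E'
from h import *
rows=[]
for k in(0,1,2):
    r=[]
    for g in np.load(f'/tmp/g{k}.npy'):
        b=cv2.GaussianBlur(g,(0,0),3); s=np.clip(g+1.5*(g-b),0,255)[2:36,5:38]; s=(s-s.min())/(s.max()-s.min())*255
        r.append(cv2.resize(s,(260,268),interpolation=cv2.INTER_CUBIC).clip(0,255))
    rows.append(np.vstack(r))
cv2.imwrite('pics/cmp.png',np.hstack(rows).astype(np.uint8))
E
```

```text
(no output)
```

View pics/cmp.png

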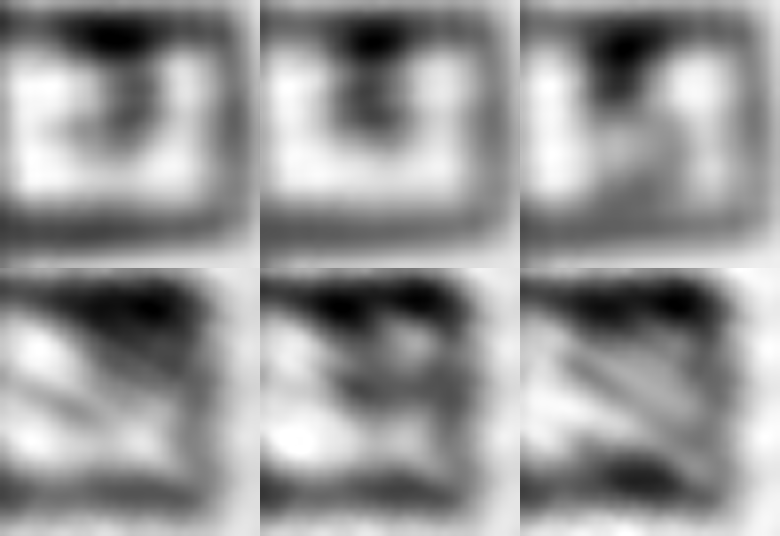

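```bash
cat >> h.py <<'E'
def prof(s,im):
    "mean intensity along flange top, x from 21 to -41 in mm, on the arc"
    xs=np.arange(-38,20,1.0); out=[]
    for y in(-25,-22,-19,-16):
        P=[(x,y,68+np.sqrt(52.7**2-(x+10)**2)) for x in xs]; uv=proj(s,cw(P)).astype(np.float32)
        out.append(cv2.remap(im,uv[:,:1],uv[:,1:],cv2.INTER_CUBIC).ravel())
    p=np.mean(out,0); p=p-np.poly1d(np.polyfit(xs,p,4))(xs); th=np.arcsin((xs+10)/52.7)
    c=np.sum(p*np.exp(-1j*40*th)); return p,abs(c)/np.linalg.norm(p)/np.sqrt(len(p)),np.degrees(np.angle(c))
E
python3 - <<'E'
from h import *
for n in('top','side'):
    s=snap(n)
    im0=cv2.cvtColor(np.load(f'/tmp/{n}0.npz')['c'],cv2.COLOR_RGB2GRAY).astype(np.float32)
    im=sum(cv2.cvtColor(snapshot(n)['color'],cv2.COLOR_RGB2GRAY).astype(np.float32) for i in range(6))/6
    np.savez(f'/tmp/im2{n}.npz',im=im)
    a=prof(s,im0);b=prof(s,im); print(n,'coh,phase deg (360=one rib=9deg)',a[1:],b[1:],'corr',np.corrcoef(a[0],b[0])[0,1])
E
```

```text
top coh,phase deg (360=one rib=9deg) (np.float64(0.18942103903025018), np.float64(-41.07254539946419)) (np.float64(0.07505467134939064), np.float64(-94.19599945876665)) corr -0.02644522142842564
side coh,phase deg (360=one rib=9deg) (np.float64(0.265223385616837), np.float64(-16.746729594623396)) (np.float64(0.20041583219679726), np.float64(-61.04065491385465)) corr 0.18217497890351309
```

```bash
python3 -c "
from h import *
goal((7,-40,180),30)"
```

```text
to (7, -40, 180) shift [0.204, 0.599, 1.022] turn [-0.0008, -0.0007, 0.0007]
```

```bash
python3 -m handwheel '[[[0.03,0.09,0.16],[0,0,0]],[[0.06,0.19,0.32],[0,0,0]],[[0.1,0.28,0.48],[0,0,0]],[[0.13,0.38,0.64],[0,0,0]],[[0.16,0.47,0.8],[0,0,0]]]' | grep -E 'tool|force'
python3 -m handwheel '[[[0.02,0.06,0.11],[0,0,0]],[[0.044,0.129,0.222],[0,0,0]],[[0.044,0.14,0.32],[0,0,0]],[[0.044,0.14,0.36],[0,0,0]],[[0.044,0.14,0.36],[0,0,0]]]' | grep -E 'tool|force'
python3 -c "
from h import *
here();goal((7,-19,136),30)"
```

```text
tool_pos: [0.6029, -0.0628, 0.2054]
force: [0.9, 1.0, 0.2]
tool_pos: [0.5989, -0.0027, 0.1556]
force: [-0.9, 0.4, -0.1]
t 14.65 coder mm [  6.  -23.4 155.6] rpy [150.3  -0.3 175. ] F [-0.9  0.4 -0.1]
to (7, -19, 136) shift [-0.006, -0.03, 0.096] turn [-0.0008, -0.0012, 0.0006]
```

```bash
python3 -m handwheel '[[[-0.006,-0.02,0.06],[0,0,0]],[[-0.006,-0.03,0.096],[0,0,0]],[[-0.006,-0.04,0.113],[0,0,0]],[[-0.006,-0.042,0.117],[0,0,0]],[[-0.006,-0.042,0.117],[0,0,0]]]' | grep -E 'tool|force'
python3 -c "
from h import *
here()"
```

```text
tool_pos: [0.602, -0.0, 0.1337]
force: [-1.4, 1.0, 7.2]
t 15.07 coder mm [  8.8 -20.5 133.7] rpy [150.2  -0.  174.9] F [-1.4  1.   7.2]
```

```bash
python3 -m handwheel '[[[0,-0.005,0.0087],[0,0,0]],[[0.03,-0.005,0.0087],[0,0,0]],[[0.06,-0.005,0.0087],[0,0,0]],[[0.09,-0.005,0.0087],[0,0,0]],[[0.12,-0.005,0.0087],[0,0,0]]]' | grep -E 'tool|force'
python3 -m handwheel '[[[0.03,0,0],[0,0,0]],[[0.055,0,0],[0,0,0]],[[0.055,0,0],[0,0,0]]]' | grep -E 'tool|force'
python3 -m handwheel '[[[0,0.02,-0.02],[0,0,0]],[[0,0,-0.2],[0,0,0]],[[-0.05,-0.05,-0.4],[0,0,0]],[[-0.1,-0.2,-0.6],[0,0,0]],[[-0.2,-0.3,-0.75],[0,0,0]]]' | grep -E 'tool|force'
python3 -m handwheel '[[[-0.03,-0.06,-0.15],[0,0,0]],[[-0.1,-0.15,-0.3],[0,0,0]],[[-0.15,-0.2,-0.45],[0,0,0]],[[-0.2,-0.3,-0.55],[0,0,0]]]' | grep -E 'tool|force'
python3 look.py 3
```

```text
tool_pos: [0.5821, 0.0015, 0.1346]
force: [3.1, -0.7, 16.1]
tool_pos: [0.5678, 0.0028, 0.1334]
force: [-1.6, -0.8, 12.7]
tool_pos: [0.5914, -0.1201, 0.2302]
force: [0.8, 0.4, 0.3]
tool_pos: [0.6231, -0.2304, 0.2966]
force: [0.6, -0.4, 0.8]
t 16.48 coder mm [  51.6 -247.9  296.6] rpy [1.504e+02 1.000e-01 1.749e+02] F [ 0.6 -0.4  0.8]
top | side
++++++====++++++++++++++++++********++++++++++++++++++==---- | ++++++++++++++++****************########****++==--::..      
****************########################**********++++++==-- | ##########################%%%%%%%%%%@@@@%%%%**++==--::..    
**************####%%%%%%@@@@%%%%%%%%######****##********++== | ######%%%%%%%%%%%%%%%%%%%%%%%%%%@@@@@@@@@@@@%%##++==--::....
**++++++++++**####%%@@@@@@@@@@@@%%%%####****************++== | ****####%%%%%%@@@@@@%%%%%%####%%%%@@@@@@@@@@%%##**++--::....
++==========++**##%%@@@@@@@@@@%%%%##****++++++++++++****++== | ====++****##%%%%%%%%%%%%##******####%%@@@@%%%%%%##++==::::..
----------====++####%%@@@@@@%%####**++==============++++++== | ------==++**####%%######**++++++++++**####%%%%##**++==--::..
::::::::::
[... 2387 characters left out ...]
===========++++++== | ++++========++**##%%%%@@@@@@@@@@%%%%##**++====++++====--::..
**++++++++++******##########******++++++++++++++++++++++++== | ****++++++++****####%%@@@@@@@@@@%%%%%%##**++++++++==----::..
****************##############**********++++++++++++++++==== | ##****++++++******######%%%%%%%%%%%%####********++==----::..
****************############**********++++++++++++++++====-- | ##****++++++++++************########************++==--::....
**************************++++++++++++++==============----:: | **++++==================++==++++++++++++++++++++==----::..  
++++++++++++++++++++++================----------------:::::: | ====----------::::::::--::------==------======------::....
```

```bash
python3 -m handwheel '[[[0.03,0.09,0.16],[0,0,0]],[[0.06,0.19,0.32],[0,0,0]],[[0.1,0.28,0.48],[0,0,0]],[[0.13,0.38,0.64],[0,0,0]],[[0.16,0.47,0.8],[0,0,0]]]' | grep -E 'tool|force'
python3 -m handwheel '[[[0.02,0.06,0.11],[0,0,0]],[[0.044,0.129,0.222],[0,0,0]],[[0.044,0.14,0.32],[0,0,0]],[[0.044,0.14,0.36],[0,0,0]],[[0.044,0.14,0.36],[0,0,0]]]' | grep -E 'tool|force'
python3 -c "
from h import *
here();goal((7,-19,130.5),30)"
```

```text
tool_pos: [0.6043, -0.0632, 0.2006]
force: [0.8, 0.1, -0.3]
tool_pos: [0.6002, -0.003, 0.1509]
force: [0.3, 0.6, -0.6]
t 18.02 coder mm [  7.3 -23.7 150.9] rpy [150.3  -0.3 175. ] F [ 0.3  0.6 -0.6]
to (7, -19, 130.5) shift [0.001, -0.03, 0.1] turn [-0.0008, -0.0012, 0.0007]
```

```bash
python3 -m handwheel '[[[0,-0.01,0.05],[0,0,0]],[[0,-0.02,0.075],[0,0,0]],[[0,-0.03,0.092],[0,0,0]],[[0,-0.03,0.098],[0,0,0]],[[0,-0.03,0.098],[0,0,0]]]' | grep -E 'tool|force'
python3 -c "
from h import *
here()"
```

```text
tool_pos: [0.6026, -0.0007, 0.1338]
force: [-0.1, -1.0, 8.0]
t 18.43 coder mm [  9.4 -21.1 133.8] rpy [150.3   0.  174.9] F [-0.1 -1.   8. ]
```

```bash
python3 -m handwheel '[[[0,-0.005,0.0087],[0,0,0]],[[0.03,-0.005,0.0087],[0,0,0]],[[0.06,-0.005,0.0087],[0,0,0]],[[0.09,-0.005,0.0087],[0,0,0]],[[0.12,-0.005,0.0087],[0,0,0]]]' | grep -E 'tool|force'
python3 -m handwheel '[[[0.03,0,0],[0,0,0]],[[0.055,0,0],[0,0,0]],[[0.055,0,0],[0,0,0]]]' | grep -E 'tool|force'
python3 -m handwheel '[[[0,0.02,-0.02],[0,0,0]],[[0,0,-0.2],[0,0,0]],[[-0.05,-0.05,-0.4],[0,0,0]],[[-0.1,-0.2,-0.6],[0,0,0]],[[-0.2,-0.3,-0.75],[0,0,0]]]' | grep -E 'tool|force'
python3 -m handwheel '[[[-0.03,-0.06,-0.15],[0,0,0]],[[-0.1,-0.15,-0.3],[0,0,0]],[[-0.15,-0.2,-0.45],[0,0,0]],[[-0.2,-0.3,-0.55],[0,0,0]]]' | grep -E 'tool|force'
python3 look.py 4
python3 - <<'E'
from h import *
rows=[]
for k in(2,3,4):
    r=[]
    for g in np.load(f'/tmp/g{k}.npy'):
        b=cv2.GaussianBlur(g,(0,0),3); s=np.clip(g+1.5*(g-b),0,255)[2:36,5:38]; s=(s-s.min())/(s.max()-s.min())*255
        r.append(cv2.resize(s,(260,268),interpolation=cv2.INTER_CUBIC).clip(0,255))
    rows.append(np.vstack(r))
cv2.imwrite('pics/cmp2.png',np.hstack(rows).astype(np.uint8))
E
```

```text
tool_pos: [0.5824, 0.001, 0.1347]
force: [2.5, -2.3, 18.6]
tool_pos: [0.5685, 0.0023, 0.1332]
force: [-0.5, -2.2, 13.3]
tool_pos: [0.5915, -0.1203, 0.2299]
force: [1.5, 1.1, -0.4]
tool_pos: [0.6233, -0.2306, 0.2963]
force: [1.4, -0.2, 1.0]
t 19.85 coder mm [  51.8 -248.   296.3] rpy [1.504e+02 1.000e-01 1.749e+02] F [ 1.4 -0.2  1. ]
top | side
**++++====++++++++**********************++++++++++++++==---- | ++++++++++==++++++++++++**********######**++====--::..      
##**********######%%%%%%%%%%%%%%%%########************++==-- | ########****##############%%##%%%%%%%%%%%%##**++==--::..    
##********####%%%%%%@@@@@@@@@@@@@@%%%%%%########********++== | ######%%%%%%%%%%%%%%%%%%%%%%%%@@@@@@@@@@@@%%##**++==::....  
**********####%%@@@@@@@@@@@@@@@@@@@@%%%%##****##********++== | ****####%%%%@@@@@@@@@@%%%%%%%%@@@@@@@@@@@@@@%%##**++--::....
++++==++++**##%%@@@@@@@@@@@@@@@@@@@@%%##****++++++++****++== | ++++****##%%%%@@@@@@@@@@%%%%%%%%%%@@@@@@@@%%%%##**++==::....
==----====++**##%%%%%%@@@@@@@@@@@@%%##**++==========++**++== | ----==++**##%%%%@@@@@@@@%%########%%%%%%%%%%%%##**++==--::..
--::::--==
[... 2387 characters left out ...]
=========++++++++== | ++++========++++**##%%%%%%##******++++==========++====--::..
******++++++++************++++++++++++++++++++++++****++++++ | ******++++++++**####%%%%%%%%######******++++++++++====--::..
####************######********************************++++== | ####****++++****########%%############********++++====--::..
######****##**##########**********************++++++++++==-- | ##****++++++++++********************************++==--::....
************************************++++++++++++========---- | **++++==============++++++++++++++++++++++++++++====--::..  
++++++++++++++++++++++++++++++==============------------:::: | ====----------::::::::--------====------========----::....
```

View pics/cmp2.png

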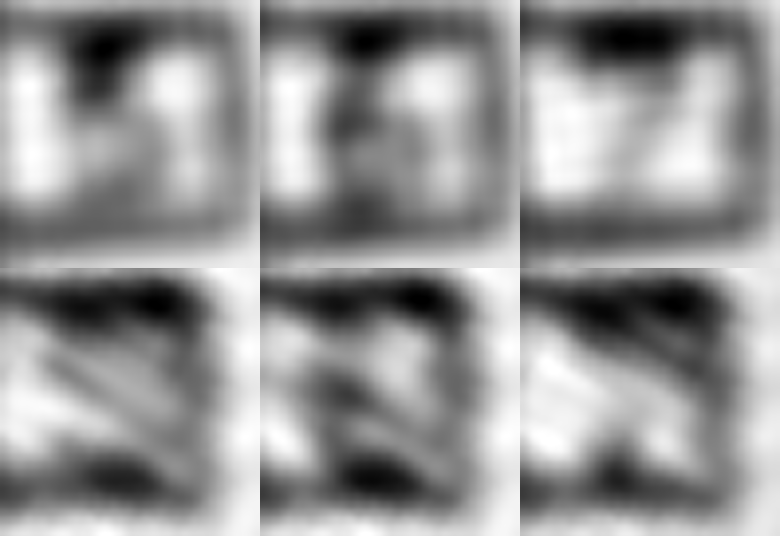

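```bash
python3 -m handwheel '[[[0.17,0.08,0.05],[0,0,0]],[[0.34,0.16,0.1],[0,0,0]],[[0.5,0.24,0.15],[0,0,0]],[[0.67,0.32,0.2],[0,0,0]],[[0.8,0.4,0.3],[0,0,0]]]' | grep -E 'tool|force'
python3 -c "
from h import *
here();goal((-148,-11,221),30)"
```

```text
tool_pos: [0.4705, -0.1149, 0.282]
force: [0.8, 1.2, 1.2]
t 20.97 coder mm [-111.3 -147.2  282. ] rpy [150.3   0.  174.9] F [0.8 1.2 1.2]
to (-148, -11, 221) shift [0.18, 0.442, 0.602] turn [-0.001, -0.0003, 0.0008]
```

```bash
python3 -m handwheel '[[[0.05,0.1,0.12],[0,0,0]],[[0.1,0.21,0.27],[0,0,0]],[[0.16,0.32,0.42],[0,0,0]],[[0.19,0.44,0.54],[0,0,0]],[[0.19,0.44,0.56],[0,0,0]]]' | grep -E 'tool|force'
python3 -m handwheel '[[[0,0,0],[0,0,0]]]' | grep -E 'tool|force'
python3 - <<'E'
from h import *
here();goal((-148,-11,221),30)
T=snap('top');S=snap('side')
a=T['color'][120:260,200:340];b=S['color'][130:270,220:360]
cv2.imwrite('pics/knee.png',cv2.resize(np.hstack([a,b])[...,::-1],None,fx=2.8,fy=2.8,interpolation=cv2.INTER_CUBIC))
E
```

```text
tool_pos: [0.4437, 0.024, 0.2268]
force: [-0.9, 0.1, -0.7]
tool_pos: [0.4449, 0.0214, 0.2271]
force: [-0.4, -0.8, -0.6]
t 21.47 coder mm [-149.7  -14.   227.1] rpy [ 1.503e+02 -1.000e-01  1.751e+02] F [-0.4 -0.8 -0.6]
to (-148, -11, 221) shift [-0.009, -0.002, 0.034] turn [-0.0007, -0.001, 0.0011]
```

View pics/knee.png

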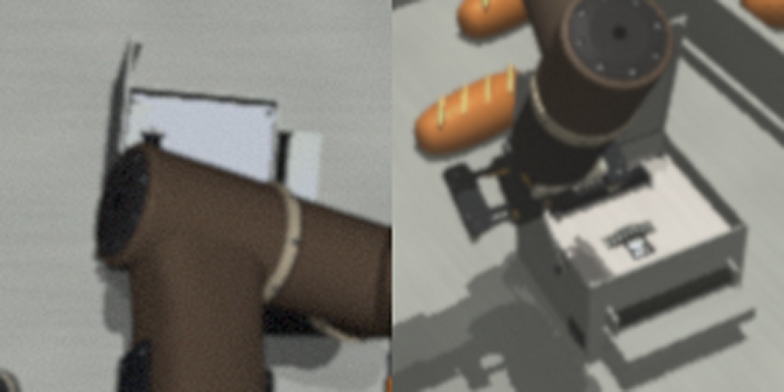

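```bash
python3 -m handwheel '[[[-0.005,0,0.03],[0,0,0]],[[-0.009,0,0.06],[0,0,0]],[[-0.009,0,0.09],[0,0,0]],[[-0.009,0,0.11],[0,0,0]],[[-0.009,0,0.11],[0,0,0]]]' | grep -E 'tool|force'
python3 -m handwheel '[[[0,0,0.02],[0,0,0]],[[0,0,0.04],[0,0,0]],[[0,0,0.05],[0,0,0]],[[0,0,0.05],[0,0,0]]]' | grep -E 'tool|force'
python3 -c "
from h import *
here()"
```

```text
tool_pos: [0.4486, 0.0305, 0.2072]
force: [-0.6, -0.4, 0.7]
tool_pos: [0.4491, 0.0355, 0.1992]
force: [-0.3, 0.5, 0.0]
t 22.32 coder mm [-146.8    0.4  199.2] rpy [ 1.503e+02 -1.000e-01  1.749e+02] F [-0.3  0.5  0. ]
```

```bash
python3 -m handwheel '[[[0,0,0.01],[0,0,0]],[[0,0,0.02],[0,0,0]],[[0,0,0.03],[0,0,0]],[[0,0,0.03],[0,0,0]]]' | grep -E 'tool|force'
python3 - <<'E'
from h import *
here()
for n in('top','side'):
    s=snap(n); W=cloud(s).reshape(-1,3); W=W[np.isfinite(W[:,0])]
    c,t=np.cos(q[2]),np.sin(q[2]); L=(W-[q[0],q[1],0])@np.array([[c,-t,0],[t,c,0],[0,0,1]])*1000
    m=(L[:,0]<-115)&(L[:,0]>-175)&(L[:,1]>-60)&(L[:,1]<70)&(L[:,2]>130)&(L[:,2]<240)
    print(n,m.sum()); print(L[m][np.argsort(L[m][:,1])][::max(1,m.sum()//25)].round())
    print('lid',np.median(L[(abs(L[:,0])<90)&(L[:,2]>300)&(L[:,2]<345)&(abs(L[:,1]-80)<60)],0) )
    if n=='side':
        o=get_obs(); A=R.from_euler('xyz',o['orientation'],degrees=True); P=np.array(o['tool_pos'])
        print('TCP px',proj(s,[P,P+A.apply([0,0,.014]),cw((-142,10,185))[0]]).round())
        cv2.imwrite('pics/knee2.png',cv2.resize(s['color'][150:250,220:340,::-1],None,fx=5,fy=5,interpolation=cv2.INTER_CUBIC))
E
```

```text
tool_pos: [0.4493, 0.0385, 0.194]
force: [1.1, 1.0, -0.1]
t 22.65 coder mm [-146.9    3.4  194. ] rpy [ 1.503e+02 -1.000e-01  1.749e+02] F [ 1.1  1.  -0.1]
top 0
[]
lid [ 59.62871139  74.96996521 339.68549769]
side 63
[[-164.  -60.  228.]
 [-143.  -59.  231.]
 [-120.  -59.  131.]
 [-171.  -58.  225.]
 [-142.  -58.  238.]
 [-119.  -57.  139.]
 [-121.  -57.  223.]
 [-118.  -56.  142.]
 [-141.  -55.  222.]
 [-144.  -53.  230.]
 [-117.  -53.  143.]
 [-119.  -50.  141.]
 [-144.  -48.  239.]
 [-117.  -46.  142.]
 [-120.  -45.  142.]
 [-121.  -39.  147.]
 [-120.  -38.  150.]
 [-119.  -34.  137.]
 [-118.  -34.  131.]
 [-121.  -31.  144.]
 [-119.  -29.  151.]
 [-121.  -26.  149.]
 [-120.  -24.  156.]
 [-119.  -21.  157.]
 [-117.  -18.  159.]
 [-120.  -15.  158.]
 [-122.  -14.  167.]
 [-116.   -8.  159.]
 [-115.   -7.  162.]
 [-122.   -6.  169.]
 [-120.   -2.  170.]
 [-157.   23.  164.]]
lid [ 81.01713333  74.82463451 327.89733288]
TCP px [[265. 205.]
 [264. 207.]
 [265. 206.]]
```

View pics/knee2.png

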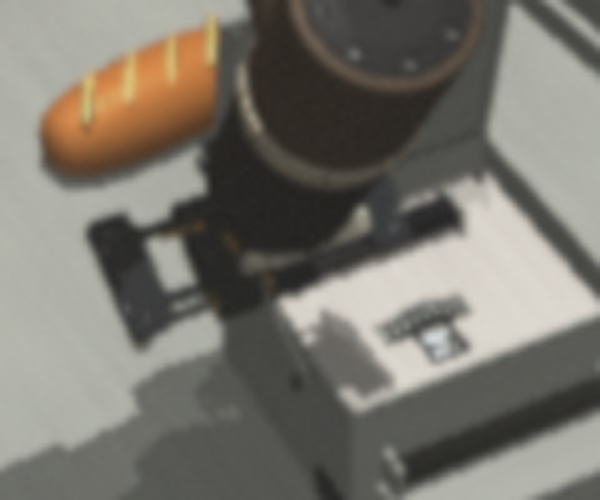

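```bash
python3 - <<'E'
from h import *
c,t=np.cos(q[2]),np.sin(q[2]); M=np.array([[c,-t,0],[t,c,0],[0,0,1]])
W0=np.load('/tmp/side0.npz')['W']; W1=cloud(snap('side'))
f=lambda W:((W-[q[0],q[1],0])@M*1000)
L0,L1=f(W0),f(W1)
def lk(L):
    m=(L[...,0]<-112)&(L[...,0]>-128)&(L[...,1]>-48)&(L[...,1]<5)&(L[...,2]>120)&(L[...,2]<200); p=L[m]; return m.sum(),np.polyfit(p[:,1],p[:,2],1).round(3)
print(lk(L0),lk(L1))
m=(L0[...,0]<-125)&(L0[...,0]>-165)&(L0[...,1]>-20)&(L0[...,1]<40)&(L0[...,2]>150)&(L0[...,2]<215); print(m.sum(),L0[m].round()[::2])
W0=f(np.load('/tmp/top0.npz')['W']);m=(W0[...,0]<-125)&(W0[...,0]>-165)&(W0[...,1]>-20)&(W0[...,1]<40)&(W0[...,2]>150)&(W0[...,2]<215);print(m.sum(),W0[m].round()[::4])
print(get_obs()['force'],get_obs()['clock'])
E
```

```text
(np.int64(55), array([  1.003, 184.815])) (np.int64(37), array([  0.503, 163.262]))
90 [[-127.   35.  210.]
 [-126.   37.  199.]
 [-127.   36.  196.]
 [-125.   24.  200.]
 [-126.   24.  196.]
 [-126.   14.  200.]
 [-132.   11.  201.]
 [-144.   16.  197.]
 [-137.   16.  194.]
 [-135.    2.  205.]
 [-127.    6.  198.]
 [-152.   13.  199.]
 [-146.   10.  199.]
 [-140.    8.  198.]
 [-133.    8.  195.]
 [-128.    3.  196.]
 [-153.   11.  197.]
 [-148.    7.  197.]
 [-141.    7.  194.]
 [-137.    0.  198.]
 [-128.    3.  192.]
 [-157.   10.  194.]
 [-153.    5.  197.]
 [-146.    3.  196.]
 [-141.   -0.  196.]
 [-134.   -2.  194.]
 [-158.    9.  191.]
 [-154.    3.  195.]
 [-147.    1.  193.]
 [-141.   -2.  193.]
 [-135.   -4.  192.]
 [-127.   -2.  187.]
 [-157.    4.  191.]
 [-154.   -5.  197.]
 [-145.   -1.  189.]
 [-139.   -4.  189.]
 [-131.   -3.  185.]
 [-158.    3.  187.]
 [-154.   -6.  193.]
 [-145.   -1.  185.]
 [-139.   -4.  185.]
 [-156.    8.  177.]
 [-154.   -5.  188.]
 [-145.   -1.  180.]
 [-155.    1.  179.]]
74 [[-125.   38.  197.]
 [-129.   21.  192.]
 [-128.    8.  192.]
 [-132.   21.  190.]
 [-132.    7.  200.]
 [-136.   20.  197.]
 [-135.    7.  196.]
 [-139.   20.  195.]
 [-138.    7.  197.]
 [-142.   20.  192.]
 [-141.    7.  193.]
 [-146.   19.  193.]
 [-145.    6.  195.]
 [-149.   15.  195.]
 [-148.    2.  200.]
 [-153.   15.  203.]
 [-151.    2.  199.]
 [-155.   15.  188.]
 [-154.    2.  195.]]
[0.1398329  0.16084372 0.43039143] 22.8
```

```bash
python3 -m handwheel '[[[0,0,0.02],[0,0,0]],[[0,0,0.04],[0,0,0]],[[0,0,0.055],[0,0,0]],[[0,0,0.07],[0,0,0]],[[0,0,0.07],[0,0,0]]]' | grep -E 'tool|force'
python3 - <<'E'
from h import *
here()
c,t=np.cos(q[2]),np.sin(q[2]); M=np.array([[c,-t,0],[t,c,0],[0,0,1]])
L=(cloud(snap('side'))-[q[0],q[1],0])@M*1000
m=(L[...,0]<-112)&(L[...,0]>-128)&(L[...,1]>-48)&(L[...,1]<5)&(L[...,2]>120)&(L[...,2]<200); p=L[m]; print(m.sum(),np.polyfit(p[:,1],p[:,2],1).round(3))
E
```

```text
tool_pos: [0.4499, 0.0458, 0.1817]
force: [0.6, 1.2, 0.1]
t 23.22 coder mm [-147.    10.7  181.7] rpy [ 1.503e+02 -1.000e-01  1.749e+02] F [0.6 1.2 0.1]
34 [  0.346 153.739]
```

```bash
python3 -m handwheel '[[[0,0,-0.15],[0,0,0]],[[-0.03,0,-0.35],[0,0,0]],[[-0.06,0,-0.55],[0.01,0,0]],[[-0.1,0,-0.75],[0.025,0,0]],[[-0.15,0,-0.93],[0.04,0,0]]]' | grep -E 'tool|force'
python3 -c "
from h import *
here();goal((-30,20,440),0);goal((0,150,440),0)"
```

```text
tool_pos: [0.4722, -0.0517, 0.3464]
force: [0.8, -0.3, -1.1]
t 23.68 coder mm [-115.6  -84.2  346.4] rpy [1.650e+02 1.000e-01 1.747e+02] F [ 0.8 -0.3 -1.1]
to (-30, 20, 440) shift [-0.429, 0.624, -0.317] turn [0.0418, 0.0001, 0.0004]
to (0, 150, 440) shift [-0.581, 1.251, -0.148] turn [0.0418, 0.0001, 0.0004]
```

```bash
python3 -m handwheel '[[[-0.06,0.08,-0.12],[0.01,0,0]],[[-0.15,0.2,-0.24],[0.02,0,0]],[[-0.25,0.35,-0.32],[0.03,0,0]],[[-0.35,0.5,-0.34],[0.0418,0,0]],[[-0.43,0.624,-0.317],[0.0418,0,0]]]' | grep -E 'tool|force'
python3 -m handwheel '[[[-0.03,0.15,0],[0,0,0]],[[-0.06,0.3,0],[0,0,0]],[[-0.09,0.45,0],[0,0,0]],[[-0.12,0.6,0],[0,0,0]],[[-0.15,0.68,0.05],[0,0,0]]]' | grep -E 'tool|force'
python3 -c "
from h import *
here();goal((0,125,334),0)"
```

```text
tool_pos: [0.5686, 0.0488, 0.4396]
force: [-0.2, -0.5, -1.7]
tool_pos: [0.6098, 0.1821, 0.4285]
force: [-0.0, -1.0, -0.5]
t 24.52 coder mm [ -0.7 161.6 428.5] rpy [179.7  -0.  175. ] F [-0.  -1.  -0.5]
to (0, 125, 334) shift [-0.002, -0.185, 0.472] turn [0.0009, -0.0, 0.0012]
```

```bash
python3 -m handwheel '[[[0,-0.02,0.12],[0,0,0]],[[0,-0.04,0.25],[0,0,0]],[[0,-0.08,0.38],[0,0,0]],[[0,-0.14,0.46],[0,0,0]],[[0,-0.17,0.47],[0,0,0]]]' | grep -E 'tool|force'
python3 - <<'E'
from h import *
here();goal((0,108,334),0)
c,t=np.cos(q[2]),np.sin(q[2]); M=np.array([[c,-t,0],[t,c,0],[0,0,1]])
L=(cloud(snap('side'))-[q[0],q[1],0])@M*1000
m=(abs(L[...,0])<105)&(L[...,1]>-60)&(L[...,1]<105)&(L[...,2]>170)&(L[...,2]<345); p=L[m]
z=np.polyfit(p[:,2]-142,p[:,1],1); print(m.sum(),z,'lid angle',np.degrees(np.arctan2(1,-z[0])))
E
```

```text
tool_pos: [0.6039, 0.1444, 0.3292]
force: [0.5, -0.2, -0.7]
t 24.93 coder mm [ -2.9 123.5 329.2] rpy [179.9  -0.5 174.9] F [ 0.5 -0.2 -0.7]
to (0, 108, 334) shift [-0.014, -0.077, -0.024] turn [0.0003, -0.0013, 0.0009]
1756 [ -0.22245913 102.33654174] lid angle 77.45825789352276
```

```bash
python3 - <<'E'
import numpy as np
p0=None
for th in range(80,-5,-4):
    a=np.radians(th); r=176;o=2
    y=100-r*np.cos(a)+o*np.sin(a)+9.5; z=142+r*np.sin(a)+o*np.cos(a)+14
    print(th,round(y,1),round(z,1),'share rel (123.5,329.2):',round((y-123.5)/200,3),round(-(z-329.2)/200,3))
E
```

```text
80 80.9 329.7 share rel (123.5,329.2): -0.213 -0.002
76 68.9 327.3 share rel (123.5,329.2): -0.273 0.01
72 57.0 324.0 share rel (123.5,329.2): -0.332 0.026
68 45.4 319.9 share rel (123.5,329.2): -0.39 0.046
64 34.1 315.1 share rel (123.5,329.2): -0.447 0.071
60 23.2 309.4 share rel (123.5,329.2): -0.501 0.099
56 12.7 303.0 share rel (123.5,329.2): -0.554 0.131
52 2.7 295.9 share rel (123.5,329.2): -0.604 0.166
48 -6.8 288.1 share rel (123.5,329.2): -0.651 0.205
44 -15.7 279.7 share rel (123.5,329.2): -0.696 0.248
40 -24.0 270.7 share rel (123.5,329.2): -0.738 0.293
36 -31.7 261.1 share rel (123.5,329.2): -0.776 0.341
32 -38.7 251.0 share rel (123.5,329.2): -0.811 0.391
28 -45.0 240.4 share rel (123.5,329.2): -0.842 0.444
24 -50.5 229.4 share rel (123.5,329.2): -0.87 0.499
20 -55.2 218.1 share rel (123.5,329.2): -0.894 0.556
16 -59.1 206.4 share rel (123.5,329.2): -0.913 0.614
12 -62.2 194.5 share rel (123.5,329.2): -0.929 0.673
8 -64.5 182.5 share rel (123.5,329.2): -0.94 0.734
4 -65.9 170.3 share rel (123.5,329.2): -0.947 0.795
0 -66.5 158.0 share rel (123.5,329.2): -0.95 0.856
-4 -66.2 145.7 share rel (123.5,329.2): -0.949 0.917
```

```bash
python3 -m handwheel '[[[-0.01,-0.08,0],[0,0,0]],[[-0.014,-0.15,0],[0,0,0]],[[-0.014,-0.2,-0.002],[0,0,0]],[[-0.014,-0.24,0.004],[0,0,0]],[[-0.014,-0.27,0.01],[0,0,0]]]' | grep -E 'tool|force'
python3 -m handwheel '[[[0,-0.05,0.013],[0,0,0]],[[0,-0.1,0.032],[0,0,0]],[[0,-0.1,0.032],[0,0,0]]]' | grep -E 'tool|force'
python3 -c "
from h import *
here()"
```

```text
tool_pos: [0.6042, 0.0911, 0.3331]
force: [-1.0, 3.8, 5.0]
tool_pos: [0.6014, 0.0703, 0.3248]
force: [-0.8, 1.2, 0.1]
t 25.65 coder mm [  1.6  49.5 324.8] rpy [ 1.797e+02 -1.000e-01  1.749e+02] F [-0.8  1.2  0.1]
```

```bash
python3 -m handwheel '[[[0,-0.06,0.03],[0,0,0]],[[0,-0.12,0.062],[0,0,0]],[[0,-0.18,0.1],[0,0,0]],[[0,-0.234,0.136],[0,0,0]],[[0,-0.281,0.175],[0,0,0]]]' | grep -E 'tool|force'
python3 -c "
from h import *
here()"
```

```text
tool_pos: [0.5968, 0.0147, 0.289]
force: [1.8, 0.4, 2.5]
t 26.07 coder mm [  2.2  -6.3 289. ] rpy [ 1.797e+02 -1.000e-01  1.749e+02] F [1.8 0.4 2.5]
```

```bash
python3 -m handwheel '[[[0,-0.045,0.042],[0,0,0]],[[0,-0.086,0.087],[0,0,0]],[[0,-0.125,0.135],[0,0,0]],[[0,-0.16,0.185],[0,0,0]],[[0,-0.191,0.239],[0,0,0]]]' | grep -E 'tool|force'
python3 -m handwheel '[[[0,-0.028,0.055],[0,0,0]],[[0,-0.051,0.112],[0,0,0]],[[0,-0.071,0.17],[0,0,0]],[[0,-0.086,0.22],[0,0,0]],[[0,-0.095,0.26],[0,0,0]]]' | grep -E 'tool|force'
python3 -c "
from h import *
here()"
```

```text
tool_pos: [0.593, -0.0227, 0.2407]
force: [1.2, 0.2, 1.9]
tool_pos: [0.5911, -0.0408, 0.1881]
force: [0.2, 0.2, 0.4]
t 26.9 coder mm [  1.7 -62.1 188.1] rpy [179.7  -0.2 174.9] F [0.2 0.2 0.4]
```

```bash
python3 -m handwheel '[[[0,-0.005,0.03],[0,0,0]],[[0,-0.01,0.06],[0,0,0]],[[0,-0.012,0.09],[0,0,0]],[[0,-0.012,0.12],[0,0,0]],[[0,-0.012,0.13],[0,0,0]]]' | grep -E 'tool|force'
python3 -m handwheel '[[[0,0,0.01],[0,0,0]],[[0,0,0.02],[0,0,0]],[[0,0,0.02],[0,0,0]]]' | grep -E 'tool|force'
python3 -c "
from h import *
here()"
```

```text
tool_pos: [0.591, -0.0426, 0.1629]
force: [-0.7, 0.4, -1.1]
tool_pos: [0.5914, -0.0426, 0.1613]
force: [-4.3, 0.5, 7.8]
t 27.57 coder mm [  2.3 -63.8 161.3] rpy [ 1.797e+02 -1.000e-01  1.749e+02] F [-4.3  0.5  7.8]
```

```bash
python3 -m handwheel '[[[0,0,0.01],[0,0,0]],[[0,0,0.018],[0,0,0]],[[0,0,0.018],[0,0,0]]]' | grep -E 'tool|force'
python3 -m handwheel '[[[0,0,-0.05],[0,0,0]],[[0,0,-0.2],[0,0,0]],[[0,0,-0.4],[0,0,0]],[[0,0,-0.6],[0,0,0]],[[0,-0.1,-0.8],[0,0,0]]]' | grep -E 'tool|force'
python3 -m handwheel '[[[0.1,-0.1,-0.05],[0,0,0]],[[0.3,-0.2,-0.05],[0,0,0]],[[0.5,-0.3,-0.05],[0,0,0]],[[0.7,-0.4,-0.05],[0,0,0]],[[0.85,-0.5,-0.05],[0,0,0]]]' | grep -E 'tool|force'
python3 - <<'E'
from h import *
here()
c,t=np.cos(q[2]),np.sin(q[2]); M=np.array([[c,-t,0],[t,c,0],[0,0,1]])
for n in('top','side'):
    s=snap(n); save(s,n+'_end.png')
    L=(cloud(s)-[q[0],q[1],0])@M*1000
    m=(abs(L[...,0])<100)&(L[...,1]>-90)&(L[...,1]<90)&(L[...,2]>100)&(L[...,2]<200); p=L[m]
    z=np.polyfit(p[:,1],p[:,2],1); print(n,m.sum(),z.round(4),'tilt deg',np.degrees(np.arctan(-z[0])).round(2),'z at -95',np.polyval(z,-95).round(1))
    c0=np.load(f'/tmp/{n}0.npz')['c'].astype(int); d=np.abs(c0-s['color'].astype(int)).sum(2)
    np.save(f'/tmp/d_{n}.npy',d)
a=cv2.imread('pics/top_end.png');b=cv2.imread('pics/side_end.png')
cv2.imwrite('pics/end.png',cv2.resize(np.hstack([a[80:300,80:450],b[100:380,190:530][:220]]),(800,248)))
E
```

```text
tool_pos: [0.5915, -0.0426, 0.161]
force: [-15.1, 3.9, 33.2]
tool_pos: [0.5903, -0.0605, 0.3161]
force: [1.3, -0.7, 0.2]
tool_pos: [0.413, -0.1453, 0.3234]
force: [-0.3, -0.5, 0.8]
t 28.65 coder mm [-165.7 -183.   323.4] rpy [179.7  -0.  174.9] F [-0.3 -0.5  0.8]
top 2662 [9.000000e-04 1.477075e+02] tilt deg -0.05 z at -95 147.6
side 1016 [-1.500000e-03  1.476438e+02] tilt deg 0.08 z at -95 147.8
```

View pics/end.png

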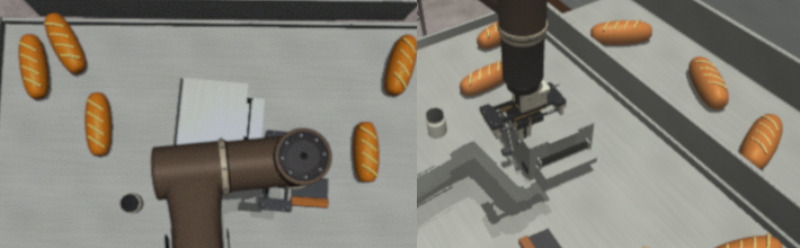

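```bash
python3 -m handwheel '[[[0,0,0],[0,0,0]],[[0,0,0],[0,0,0]],[[0,0,0],[0,0,0]]]' | grep -E 'clock|force'; python3 -c "
from plant import *
print(close_job())"
```

```text
clock: 29.0
force: [0.4, -1.0, -0.7]
the job is handed in; nothing more can be done
None
```

I rolled the wheel four clicks until the window showed a 7, broke the stay's knee, lowered the lid until it was shut, and handed the job in at about 29 s. No verdict was reported.

- **Wheel:** I read the digit by eye from sharpened pictures. The 5, 6 and 7 were clear in sequence; the two digits before them were too blurred to read for certain. After the fourth click the 7 filled the window's height. I did not measure its angle and could not see it again once the lid was shut, but nothing touched the wheel after that.
- **Knee:** I never saw the press force in the readings. The depth images show the lower link's slope dropping from 1.0 to 0.50 and then 0.35. I estimate the bend passed 0.6 rad against the 0.42 needed, and it stayed there with no force on the tool. The lid was still near 78° then.
- **Lid:** Lowering took about 2 s, at a commanded rate of roughly 0.8 rad/s. Depth from both cameras shows it flat to within 0.1°, with its top at about 147.6 mm (147 expected when shut). My last press to confirm it was shut reached about 37 N at the wrist, firmer than I had planned.
- **Bystanders:** The loaves, scraper and jar looked unmoved in the last pictures. I judged this by eye and did not measure their positions. The arm was clear of everything and at rest.

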